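# Load the model scanner

### The arm

A 6-joint arm with a two-finger parallel gripper is mounted at the origin on the work surface. World frame = base frame: x ahead of the robot, y to its left, z up, the work surface at z = 0. Lengths are in m, angles in rad, forces in N, time in s.
With the tool pointing down it reaches from about 0.325 to 0.85 m from the base axis. Payload 15.5 kg.
Tool frame: the origin (TCP) lies midway between the tips of the shut fingers; the grasp point (between the pads) lies 19 mm behind it; x points along the fingers, y is the direction in which the jaws open and shut, and the axes are right-handed (so a half turn about x gives the same grasp; the last joint's range is limited). The gripper opens to 91 mm and grips with 3 to 60 N. Pads are 32 mm wide; open, the fingers measure 118 mm over their backs; the gripper's body (76 mm by 178 mm) begins 60 mm behind the grasp point.
Start: joints at [-1.435, 0.494, 1.345, -0, 1.302, -0.096], TCP at [0.144, -0.608, 0.214] pointing down, gripper open.
Joint ranges: [-2.91, 2.91], [-0.82, 2.16], [0.22, 2.67], [-1.22, 4.37], [0.12, 2.79], [-3.08, 3.08]. Speed limits (rad/s): [1.89, 1.89, 2.57, 3.01, 3.01, 3.01].

### API

Orientations are given as [roll, pitch, yaw] about the fixed x, y, z axes, in that order (R = Rz(yaw) Ry(pitch) Rx(roll)).
In Python, from station import robot gives the robot as it stands.
- The arm moves only by the tool arm_command, never from a script. Its argument "moves" is a list of rows, each an object of numbers: "dx", "dy", "dz": the shift along the tool's x, y, z in mm; "roll": the turn about the tool's x in degrees. A call has 1 to 8 rows; each row shifts and turns the pose as measured when the row begins, along the tool's axes as they then stand; what a row does not reach is not made up. A row lasts 1/8 s, in which the tool goes at most 62.5 mm and 10.7 degrees, less where a joint would pass 70% of its speed; a pose out of reach is approached as far as the arm can. A call with a gripper value outside its range is refused whole. "gripper" is the closure, from 0 (fully open) to 1 (shut), set as the call begins (left out, the last holds). The fingers move at their own pace and stop on an object; the grip force is fixed at half the most. Time passes only in rows, so rows that do not move let the fingers close. It gives the time, the measured TCP pose, the force and the opening at its end, in the units of the state.
- robot.get_state(): the state, without advancing time (a new reading comes with each control period).
- robot.read_camera(name): name is "side" or "top"; returns (picture, depth): 400x640x3 uint8, red, green, blue; 400x640 float32, m along the optical axis (not along the pixel's ray), 0 where there is no reading.
- robot.get_calibration(name): a dict with "intrinsics" (3x3 intrinsics, pixels), "k1" (the pictures are not rectified: a ray, as slopes to the right and down, at radius r is drawn at 1 + k1 r^2 times it, then the intrinsics apply), "extrinsics" (4x4, takes a point from camera to world coordinates). Camera axes: x right, y up, looking along -z (the intrinsics and any distortion apply to the point x, -y, -z); pixel columns grow to the right and rows downward; lengths in m; the calibration is good to about 2 mm. A picture is of the moment at which its call begins. get_calibration takes no time and is no camera call.
- robot.sign_off(): hands the job in, once; it reports no verdict.
The state is a dict: "time_s": time; "joints": joint angles; "dq": joint speeds; "joint_efforts": joint torques, N m; "ee_pos": TCP position; "tcp_rot": TCP orientation; "wrist_force": force on the tool from outside, world axes, zero at the start; "torque": the same for the moment, N m; "grip_width": opening from 0.0 (shut) to 1.0 (fully open).
Only numpy, scipy, OpenCV 4.12 (cv2) and the standard library are available. Lean on these libraries where they do the work, as an engineer would, in place of code of your own. Each camera call takes 0.05 s, during which the arm holds its last target.

### The job

Get the model scanner ready for the full-arch cast: push its folding dust cover right back until the two panels stand folded flat together at the rear of the bay. Then set the cast, teeth up, on the tilted plate, centred across it and lying flat on the slope with its flat heel squarely up against the stop rail. Set it down gently without dropping it, do not force the plate's tilt, and leave everything else on the bench where it is.

Things in the scene. Friction and masses are not known exactly. Their poses are not given: they have to be found in the camera images.
- cast: Full-arch stone cast (horseshoe of 14 teeth), teeth up. Base 62 wide (x), 56 deep (y), 20 tall; 36 over the teeth; 0.14-0.22 kg. Origin: centre of underside, z up. The flat heel (open end of the arch) is the +y face, 28 from the origin; incisors look to -y. The sides at x = +-31 are flat, upright and parallel from y = -5 to +28; forward of that the base tapers.
- cast_heel (a point): Middle of the bottom edge of the cast's heel, at (0, 28, 0) of the cast; axes as the cast's.
- scanner: White desktop scanner, fixed, upright. Origin: on the bench under the middle of its bay. Front faces its +y. Base 230 (x), y = -241 to +125, rim 95 high. Bay open above: 182 (x) x 202 (y), centred, floor 23 high. Column and camera head at y below -140, 340 tall, head 210 wide. A drive block (26 x 50, 67 high) stands in the bay at the +x wall.
- plate_seat (a point): On the tilted plate's top face at the foot of the stop rail, mid-width. Axes tilt with the plate: x along the rail, y down-slope to the rail and the scanner's front, z square to the plate. Plate 50 wide (x), y = -55 to +5, about 78 above the bench. Rail: inner face at y = 0, 46 long, 5 thick, 7 tall. The cast overhangs the plate 6 each side; when seated its cast_heel is on this point.
- stage (a joint): Tilt of the plate about an axis along scanner x, rad: 0 level, grows as it slopes down towards the scanner's front; 0.14 to 0.34 at the start. The drive holds it stiffly; leave it.
- cover (a joint): Angle of the dust cover's rear panel above level, rad: 0 flat over the bay, 1.53 upright at its stop. 1.25 to 1.48 at the start. Friction hinge: stays where it is left, turns under about 0.25 N m (3 N at the ridge). Positive turns lift the panel and bring it rearwards.
- cover_front (a joint): Fold of the front panel at the ridge, rad: 0 in line with the rear panel, 3.11 folded flat against it (stop). 2.0 to 2.5 at the start, so it hangs forward and down over the bay. Friction hinge, 0.1 N m; stays where left. Pushing its outer face down and rearwards, along its arc about the ridge, folds it (a level push can bind); pressing on rearwards (scanner -y) stands both upright.
- cover_hinge (a point): Middle of the rear panel's hinge on the bay's rear edge, at (0, -100, 97) of the scanner. Two clear panels in aluminium frames, each 176 (scanner x) x 100 x 4, hinged to each other at the ridge, 100 from this hinge. Fully folded they stand upright here, ridge 100 above this point, the front panel's outer face about 7 in front of it.
- cover_bar (a point): Centre of the grip bar on the front panel: round, 10 thick, 110 long along scanner x, 10 from the panel's free edge and 20 off its underside plane, on its outer face (which looks to the scanner's front and up). Fully folded it is about 23 in front of the hinge and 10 above it.
- part_cast: smaller part-arch stone cast (one straight row of five teeth), base 28 (x) x 52 (y) x 18, 34 tall, same stone; not wanted. Origin: centre of underside
- bowl: blue mixing bowl, 100 across, 58 tall, left of the casts. Origin: centre of underside
- spatula: plaster spatula with wooden handle, 206 long, 13 thick, lying beyond the casts. Origin: on its underside, near mid length; x along it towards the blade
- jar: closed jar, 54 across, 65 tall, beyond the scanner. Origin: centre of underside
- wax_knife: slim wax knife, 164 long, 9 thick, lying between the robot and the scanner's front. Origin: on its underside, near mid length; x along it towards the blade
- articulator: brass and steel hinge articulator standing on the left, 94 x 74, 106 tall. Origin: centre of underside
Mind the look-alikes: they are no part of the job. What is shaped like the cast but brown, purple or turquoise is not meant.

How it is judged:
On the way:
1. the cover is fully folded (panels within 0.19 rad of flat together, rear panel over 1.42 rad) (value of joint cover above 1.42 rad and value of joint cover_front above 2.95 rad), for 0.2 s.
At the end, for the whole second after the job is handed in: Cover folded (front panel over 2.95, rear over 1.42 rad). Cast teeth up on the plate: heel within 3 mm of the rail, centred across within 6 mm, underside on the plate within 2.5 mm, flat within 0.05 rad, square to the rail within 0.07 rad, at rest (all of step 1 and x of cast_heel in the frame of plate_seat between -0.006 and 0.006 m and y of cast_heel in the frame of plate_seat between -0.003 and 0.002 m and z of cast_heel in the frame of plate_seat between -0.002 and 0.0025 m and angle between the z axis of cast and the z axis of plate_seat, either way round below 0.05 rad and angle between the x axis of cast and the x axis of plate_seat, either way round below 0.07 rad and angle between cast's own z axis and vertical below 0.5 rad and linear speed of cast below 0.01 m/s); the robot touches nothing.
It fails at once if the cast is dropped or thrown (fast while not held) (linear speed of cast above 0.4 m/s and contact force between the fingers and cast below 0.05 N).
It fails at once if the cast is knocked or pressed hard on the scanner (over 40 N) (contact force between cast and scanner above 40 N).
It fails at once if the plate's tilt is forced (its seat moved over 4 mm) (distance of plate_seat from where it was at the start of the episode above 0.004 m).
It fails at once if another thing on the bench is moved over 25 mm (distance of any of part_cast, bowl, spatula, jar, wax_knife, articulator from where it was at the start of the episode above 0.025 m).
It also fails if it takes over 61 s, if anything falls off the work surface, if the arm or the gripper's body presses on something with over 40 N, if the wrist force passes 120 N, or if a joint passes its speed limit or range.

## Working session

There is one attempt and no reset: what is moved stays moved. The work goes in short steps, Python scripts to look and compute and a tool call to move; the robot and the scene stay as the last step left them, time stands still between calls to the robot, and variables do not carry over. Pictures are saved under pics/ and viewed, and the job is handed in when it is done.

Besides the shell and the picture viewer there is one more tool, called by a JSON object that holds its "method" and its "body". arm_command: Moves the arm, as the interface text tells. Its arguments: {"type":"object","properties":{"moves":{"type":"array"},"gripper":{"type":"number"}},"required":["moves"]}

```bash
ls; mkdir -p pics
python3 - <<'E'
from station import robot
import cv2,numpy as np
for n in("side","top"):
    p,d=robot.read_camera(n)
    cv2.imwrite(f"pics/{n}0.png",p[:,:,::-1]); np.save(f"pics/{n}0.npy",d)
    c=robot.get_calibration(n); print(n,c)
print(robot.get_state())
E
```

```text
pics
side {'intrinsics': array([[453.43027639,   0.        , 319.557901  ],
       [  0.        , 453.43027639, 196.13005329],
       [  0.        ,   0.        ,   1.        ]]), 'k1': -0.11859232602648531, 'extrinsics': array([[-0.9647053 ,  0.1469183 , -0.21853765,  0.33804144],
       [-0.26332949, -0.53467125,  0.80298458,  0.88223613],
       [ 0.00112733,  0.83219089,  0.5544881 ,  0.63893836],
       [ 0.        ,  0.        ,  0.        ,  1.        ]])}
top {'intrinsics': array([[470.32152775,   0.        , 316.97541602],
       [  0.        , 470.32152775, 196.8653492 ],
       [  0.        ,   0.        ,   1.        ]]), 'k1': 0.030636465751301963, 'extrinsics': array([[-0.04657765,  0.97731042, -0.20662735,  0.34506153],
       [-0.99891145, -0.0450445 ,  0.01212084,  0.10701418],
       [ 0.0025384 ,  0.20696699,  0.97834463,  1.10507241],
       [ 0.        ,  0.        ,  0.        ,  1.        ]])}
{'time_s': 0.1, 'joints': array([-1.43450835e+00,  4.94111470e-01,  1.34605835e+00,  2.67153093e-07,
        1.30250463e+00, -9.55005955e-02]), 'dq': array([-0.00025687,  0.00010035, -0.00146357, -0.00094428,  0.00050777,
       -0.00043253]), 'joint_efforts': array([ 3.00216307e-03, -8.80237412e+01, -3.82546449e+01,  7.05789775e-02,
        4.82639205e-02, -2.85126265e-05]), 'ee_pos': array([ 0.14353081, -0.60794828,  0.21340751]), 'tcp_rot': array([-1.66653497,  1.56971453,  1.70684618]), 'wrist_force': array([-0.44174054,  0.2108828 ,  0.44460114]), 'torque': array([ 0.06451107,  0.02268736, -0.00215617]), 'grip_width': 0.9995618283950337}
```

View pics/side0.png

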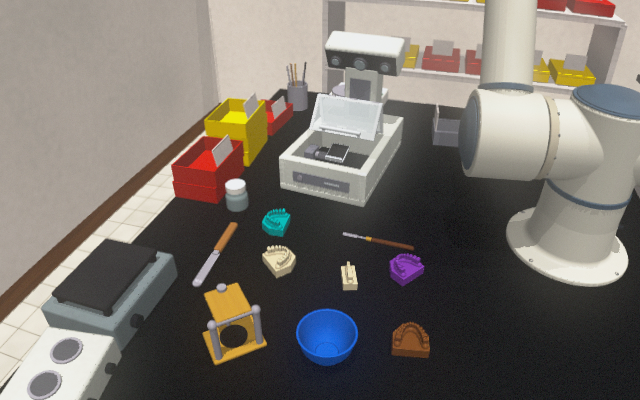

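View pics/top0.png

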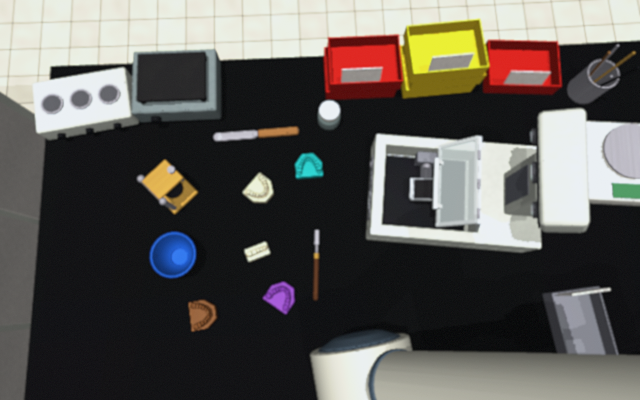

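```bash
cat > h.py <<'E'
import numpy as np,cv2
from station import robot
def undist(n,uv):
    c=robot.get_calibration(n);K=c["intrinsics"];k=c["k1"]
    uv=np.asarray(uv,float).reshape(-1,2)
    s=cv2.undistortPoints(uv.reshape(-1,1,2),K,np.array([k,0,0,0,0.])).reshape(-1,2)
    return s,c["extrinsics"]
def ray(n,uv):
    s,E=undist(n,uv); d=np.c_[s[:,0],-s[:,1],-np.ones(len(s))]@E[:3,:3].T
    return E[:3,3],d
def onz(n,uv,z):
    o,d=ray(n,uv); t=(z-o[2])/d[:,2]; return o+d*t[:,None]
def cloud(n,dep):
    v,u=np.mgrid[0:400,0:640]; o,d=ray(n,np.c_[u.ravel(),v.ravel()])
    P=(o+d*dep.reshape(-1,1)).reshape(400,640,3); P[dep<=0]=np.nan; return P
def proj(n,P):
    c=robot.get_calibration(n);E=c["extrinsics"];q=(np.asarray(P,float).reshape(-1,3)-E[:3,3])@E[:3,:3]
    s=np.c_[q[:,0]/-q[:,2],-q[:,1]/-q[:,2]]; r2=(s**2).sum(1); s=s*(1+c["k1"]*r2)[:,None]
    K=c["intrinsics"]; return np.c_[s[:,0]*K[0,0]+K[0,2],s[:,1]*K[1,1]+K[1,2]]
def two(u1,u2):
    o1,d1=ray("side",u1);o2,d2=ray("top",u2);d1=d1[0];d2=d2[0]
    A=np.c_[d1,-d2];t=np.linalg.lstsq(A,o2-o1,rcond=None)[0]
    a=o1+d1*t[0];b=o2+d2*t[1];return (a+b)/2,np.linalg.norm(a-b)
E
python3 - <<'E'
from h import *
d=np.load("pics/top0.npy");P=cloud("top",d)
d2=np.load("pics/side0.npy");Q=cloud("side",d2)
print(np.isnan(P[...,0]).mean(),np.isnan(Q[...,0]).mean())
for uv in [(376,137),(368,240),(540,250),(424,190),(470,180),(258,187),(330,300)]: print(uv,P[uv[1],uv[0]].round(3))
im=cv2.imread("pics/top0.png")
cv2.imwrite("pics/t_sc.png",cv2.resize(im[120:260,355:545],None,fx=4,fy=4,interpolation=cv2.INTER_CUBIC))
cv2.imwrite("pics/t_ca.png",cv2.resize(im[140:220,220:340],None,fx=6,fy=6,interpolation=cv2.INTER_CUBIC))
im=cv2.imread("pics/side0.png")
cv2.imwrite("pics/s_sc.png",cv2.resize(im[80:210,270:420],None,fx=4.5,fy=4.5,interpolation=cv2.INTER_CUBIC))
cv2.imwrite("pics/s_ca.png",cv2.resize(im[200:300,240:360],None,fx=6,fy=6,interpolation=cv2.INTER_CUBIC))
E
```

```text
0.00383203125 0.00396484375
(376, 137) [ 0.692 -0.046  0.091]
(368, 240) [ 0.469 -0.022  0.001]
(540, 250) [ 0.428 -0.419  0.003]
(424, 190) [ 0.567 -0.146  0.075]
(470, 180) [ 0.56  -0.213  0.185]
(258, 187) [0.605 0.232 0.02 ]
(330, 300) [0.336 0.075 0.002]
```

View pics/t_sc.png

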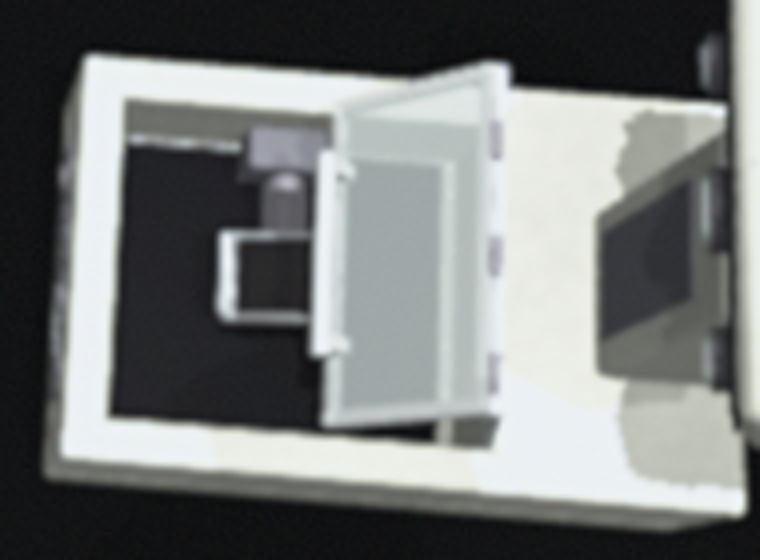

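View pics/s_sc.png

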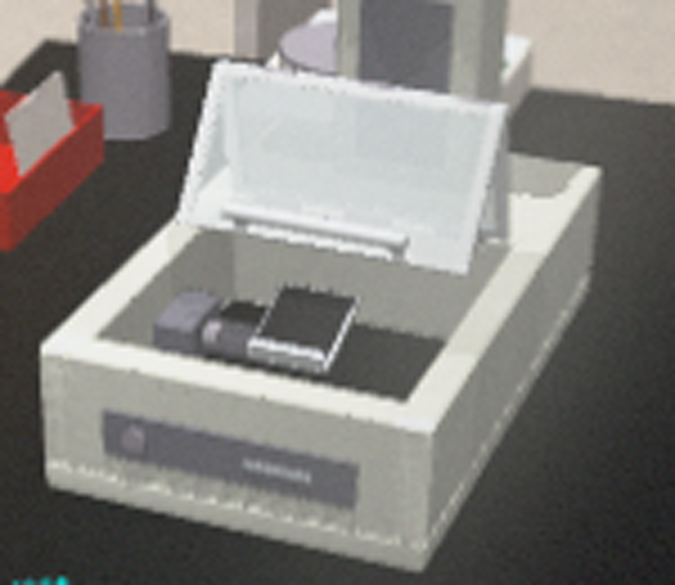

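View pics/t_ca.png

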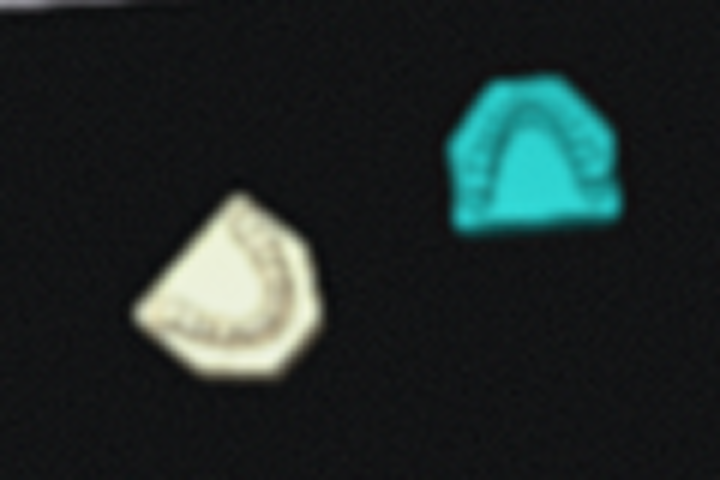

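View pics/s_ca.png

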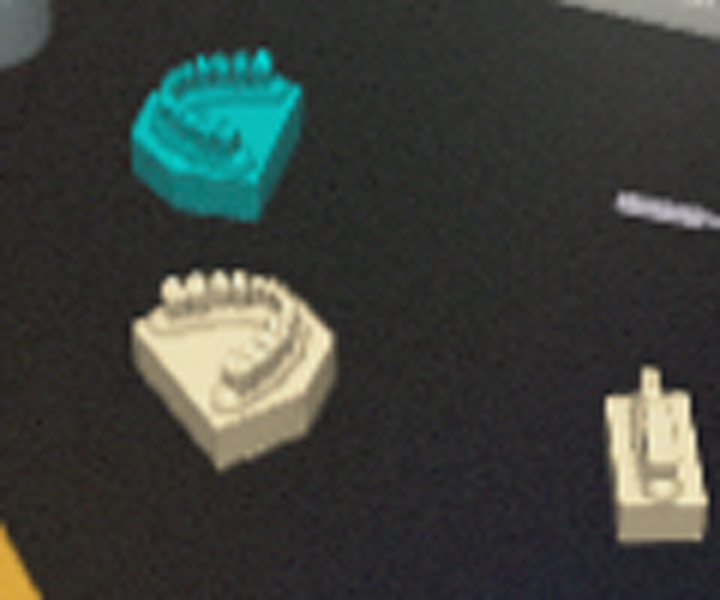

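```bash
cat > m.py <<'E'
from h import *
R=lambda rpy:__import__('scipy.spatial.transform',fromlist=['x']).Rotation.from_euler('xyz',rpy).as_matrix()
if __name__=="__main__":
    print(R(robot.get_state()["tcp_rot"]).round(3))
    for n in("top","side"):
        P=cloud(n,np.load(f"pics/{n}0.npy"))
        m=(abs(P[...,2]-.095)<.006)&(P[...,0]>.4)&(P[...,0]<.75)&(P[...,1]<0.0)&(P[...,1]>-.45)
        m=cv2.morphologyEx(m.astype(np.uint8),cv2.MORPH_OPEN,np.ones((3,3)))
        pts=P[m>0]; print(n,len(pts),np.median(pts[:,2]))
        np.save(f"pics/rim_{n}.npy",pts)
        # edges: front outer: max y per x-bin ; sides: x extents per y-bin
        xs=np.arange(.46,.70,.01); f=[(x,pts[abs(pts[:,0]-x)<.005][:,1].max()) for x in xs if (abs(pts[:,0]-x)<.005).sum()>3]
        print([f"{a:.2f}:{b:.3f}" for a,b in f])
        ys=np.arange(-.36,-.02,.02)
        print([f"{y:.2f}:{pts[abs(pts[:,1]-y)<.01][:,0].min():.3f},{pts[abs(pts[:,1]-y)<.01][:,0].max():.3f}" for y in ys if (abs(pts[:,1]-y)<.01).sum()>3])
        # dark top plate zone
    P=cloud("top",np.load("pics/top0.npy"))
    # cast mask
    im=cv2.imread("pics/top0.png")
    cm=(P[...,2]>.012)&(P[...,2]<.05)&(P[...,0]>.5)&(P[...,0]<.66)&(P[...,1]>.15)&(P[...,1]<.3)
    v,u=np.nonzero(cm);print("cast px",u.min(),u.max(),v.min(),v.max(),cm.sum())
    pc=P[cm];print(pc.mean(0), np.percentile(pc[:,2],[5,25,50,75,95]))
    box=cv2.minAreaRect(pc[:,:2].astype(np.float32)*1000);print(box)
E
python3 m.py
```

```text
[[-0.     0.23  -0.973]
 [ 0.001 -0.973 -0.23 ]
 [-1.    -0.001 -0.   ]]
top 6848 0.09490797019663422
['0.46:-0.075', '0.47:-0.019', '0.48:-0.019', '0.49:-0.020', '0.50:-0.018', '0.51:-0.019', '0.52:-0.021', '0.53:-0.023', '0.54:-0.023', '0.55:-0.026', '0.56:-0.027', '0.57:-0.027', '0.58:-0.030', '0.59:-0.033', '0.60:-0.034', '0.61:-0.035', '0.62:-0.035', '0.63:-0.038', '0.64:-0.039', '0.65:-0.040', '0.66:-0.040', '0.67:-0.043', '0.68:-0.044', '0.69:-0.045']
['-0.36:0.426,0.657', '-0.34:0.429,0.661', '-0.32:0.431,0.664', '-0.30:0.434,0.668', '-0.28:0.435,0.668', '-0.26:0.438,0.593', '-0.24:0.442,0.470', '-0.22:0.445,0.469', '-0.20:0.445,0.680', '-0.18:0.451,0.682', '-0.16:0.453,0.686', '-0.14:0.455,0.687', '-0.12:0.458,0.691', '-0.10:0.461,0.693', '-0.08:0.464,0.694', '-0.06:0.467,0.698', '-0.04:0.470,0.698']
side 1552 0.09528650124290305
['0.46:-0.073', '0.47:-0.016', '0.48:-0.017', '0.49:-0.016', '0.50:-0.020', '0.51:-0.019', '0.52:-0.021', '0.53:-0.023', '0.54:-0.023', '0.55:-0.026', '0.56:-0.025', '0.57:-0.027', '0.58:-0.028', '0.59:-0.031', '0.60:-0.030', '0.61:-0.034', '0.62:-0.034', '0.63:-0.036', '0.64:-0.038', '0.65:-0.039', '0.66:-0.040', '0.67:-0.041', '0.68:-0.042', '0.69:-0.043']
['-0.36:0.427,0.481', '-0.34:0.429,0.478', '-0.32:0.430,0.474', '-0.30:0.434,0.471', '-0.28:0.436,0.469', '-0.26:0.437,0.480', '-0.24:0.441,0.479', '-0.22:0.443,0.676', '-0.20:0.449,0.679', '-0.18:0.449,0.680', '-0.16:0.450,0.684', '-0.14:0.455,0.684', '-0.12:0.457,0.689', '-0.10:0.459,0.690', '-0.08:0.461,0.692', '-0.06:0.465,0.696', '-0.04:0.468,0.697']
cast px 243 272 173 201 546
[0.59953001 0.23029701 0.02424333] [0.01693608 0.01948671 0.02159488 0.02806865 0.03725281]
((599.6973266601562, 228.98866271972656), (56.89453887939453, 61.988704681396484), 48.386260986328125)
```

```bash
cat > sc.py <<'E'
from h import *
def scanner():
    A=[];
    fr=[];lo=[];hi=[]
    for n in("top","side"):
        p=np.load(f"pics/rim_{n}.npy")
        for x in np.arange(.49,.68,.005):
            q=p[abs(p[:,0]-x)<.003]; 
            if len(q)>3: fr.append((x,np.sort(q[:,1])[-1]))
        if n=="top":
          for y in np.arange(-.18,-.06,.005):
            q=p[abs(p[:,1]-y)<.003]
            if len(q)>6: lo.append((y,q[:,0].min()));hi.append((y,q[:,0].max()))
          for y in np.arange(-.36,-.28,.005):
            q=p[abs(p[:,1]-y)<.003]
            if len(q)>6: lo.append((y,q[:,0].min()));hi.append((y,q[:,0].max()))
    fr,lo,hi=map(np.array,(fr,lo,hi))
    a=np.polyfit(fr[:,0],fr[:,1],1);b=np.polyfit(lo[:,0],lo[:,1],1);c=np.polyfit(hi[:,0],hi[:,1],1)
    return a,b,c
a,b,c=scanner()
yaw=np.mean([np.arctan(a[0]),-np.arctan(b[0]),-np.arctan(c[0])])
ex=np.array([np.cos(yaw),np.sin(yaw)]);ey=np.array([-ex[1],ex[0]])
# mid line and front intersect
y=-.1
mid=np.array([(np.polyval(b,y)+np.polyval(c,y))/2,y]); fp=np.array([.58,np.polyval(a,.58)])
o=ex*(mid@ex)+ey*(fp@ey-.125)
# mid shift along mid line
wid=(np.polyval(c,y)-np.polyval(b,y))*np.cos(yaw)
Rs=np.array([[ex[0],ey[0],0],[ex[1],ey[1],0],[0,0,1]]);T=np.r_[o,0]
if __name__=="__main__":
    print(np.arctan(a[0]),-np.arctan(b[0]),-np.arctan(c[0]),"yaw",yaw,"o",o,"wid",wid)
    for n in("top","side"):
        S=(cloud(n,np.load(f"pics/{n}0.npy"))-T)@Rs
        np.save(f"pics/S_{n}.npy",S)
        m=(abs(S[...,0])<.089)&(S[...,1]<.10)&(S[...,1]>-.09)&(S[...,2]>.03)
        p=S[m]; print(n,len(p))
        # panel: z>.11
        q=p[(p[:,2]>.125)]
        c0=np.median(q,0); 
        for xb in(-.06,0,.06):
            r=q[abs(q[:,0]-xb)<.01]
            for z in np.arange(.12,.21,.01):
                rr=r[abs(r[:,2]-z)<.005]
                if len(rr): print(xb,round(z,2),len(rr),"y",rr[:,1].min().round(3),np.median(rr[:,1]).round(3),rr[:,1].max().round(3))
        q=p[(p[:,2]<.092)]
        for xb in np.arange(-.04,.09,.01):
            r=q[abs(q[:,0]-xb)<.005]
            print("pl",round(xb,2),[f"{yy:.2f}:{np.median(r[abs(r[:,1]-yy)<.005][:,2]):.3f}" for yy in np.arange(-.06,.06,.01) if (abs(r[:,1]-yy)<.005).any()])
E
python3 sc.py
```

```text
-0.13949368016649086 -0.1367029544225094 -0.12897114378867466 yaw -0.13505592612589165 o [ 0.56924804 -0.1546218 ] wid 0.22721896559562516
top 4760
-0.06 0.13 50 y -0.025 -0.02 0.001
-0.06 0.14 58 y -0.033 -0.028 0.001
-0.06 0.15 44 y -0.04 -0.036 -0.03
-0.06 0.16 48 y -0.051 -0.043 -0.038
-0.06 0.17 52 y -0.057 -0.051 -0.045
-0.06 0.18 49 y -0.063 -0.058 -0.053
-0.06 0.19 77 y -0.078 -0.067 -0.059
-0.06 0.2 22 y -0.077 -0.071 -0.065
0 0.13 55 y -0.027 -0.02 0.0
0 0.14 79 y -0.035 -0.025 0.001
0 0.15 46 y -0.04 -0.036 -0.03
0 0.16 49 y -0.05 -0.043 -0.038
0 0.17 44 y -0.057 -0.051 -0.045
0 0.18 50 y -0.065 -0.058 -0.05
0 0.19 70 y -0.078 -0.066 -0.059
0 0.2 26 y -0.074 -0.07 -0.066
0.06 0.13 40 y -0.026 -0.02 -0.012
0.06 0.14 58 y -0.033 -0.027 0.001
0.06 0.15 39 y -0.041 -0.036 -0.031
0.06 0.16 44 y -0.049 -0.043 -0.036
0.06 0.17 47 y -0.056 -0.051 -0.045
0.06 0.18 44 y -0.063 -0.058 -0.053
0.06 0.19 68 y -0.078 -0.066 -0.06
0.06 0.2 22 y -0.076 -0.071 -0.065
pl -0.04 []
pl -0.03 []
pl -0.02 ['-0.01:0.083', '0.00:0.079', '0.01:0.076', '0.02:0.073', '0.03:0.070', '0.04:0.074']
pl -0.
[... 1989 characters left out ...]
'0.01:0.076', '0.02:0.072', '0.03:0.065', '0.04:0.071']
pl 0.01 ['-0.02:0.086', '-0.01:0.083', '0.00:0.081', '0.01:0.075', '0.02:0.073', '0.03:0.067', '0.04:0.072']
pl 0.02 ['-0.02:0.085', '-0.01:0.083', '0.00:0.080', '0.01:0.076', '0.02:0.074', '0.03:0.070', '0.04:0.073']
pl 0.03 ['-0.02:0.084', '-0.01:0.078', '0.01:0.047', '0.02:0.052']
pl 0.04 ['-0.01:0.056', '0.00:0.055', '0.01:0.050']
pl 0.05 ['-0.01:0.057', '0.00:0.054', '0.01:0.050']
pl 0.06 ['-0.01:0.058', '0.00:0.058', '0.01:0.051', '0.02:0.059']
pl 0.07 ['-0.02:0.067', '-0.01:0.066', '0.00:0.066', '0.01:0.063', '0.02:0.059', '0.03:0.055']
pl 0.08 ['-0.02:0.067', '-0.01:0.067', '0.00:0.068', '0.01:0.067', '0.02:0.064', '0.03:0.056']
```

```bash
cat > pl.py <<'E'
from h import *
from scipy.spatial.transform import Rotation as Ro
import json,sys
sc_o=np.array([.56925,-.15462,0]);yaw=-.135
def s2w(p): 
    c,s=np.cos(yaw),np.sin(yaw); return sc_o+np.array([c*p[0]-s*p[1],s*p[0]+c*p[1],p[2]])
def w2s(p):
    c,s=np.cos(yaw),np.sin(yaw);d=np.asarray(p)-sc_o; return np.array([c*d[0]+s*d[1],-s*d[0]+c*d[1],d[2]])
def st():
    s=robot.get_state();Rm=Ro.from_euler('xyz',s["tcp_rot"]).as_matrix()
    return s,s["ee_pos"],np.arctan2(Rm[1,1],Rm[0,1])
def plan(way,mm=45,dd=9):
    """way: list of (xyz world, yaw of tool y) -> rows"""
    s,p,a=st();rows=[]
    for q,b in way:
        q=np.asarray(q,float); t=(b-a+np.pi)%(2*np.pi)-np.pi
        n=max(1,int(np.ceil(max(np.linalg.norm(q-p)*1000/mm,abs(np.degrees(t))/dd))))
        p0=p.copy();a0=a
        for i in range(n):
            d=p0+(q-p0)*(i+1)/n-p; ty=np.array([np.cos(a),np.sin(a),0]);tx=np.array([0,0,-1.]);tz=np.cross(tx,ty)
            r=dict(dx=round(d@tx*1000,1),dy=round(d@ty*1000,1),dz=round(d@tz*1000,1),roll=round(-np.degrees(t)/n,1)) 
            rows.append(r); p=p+tx*r["dx"]/1e3+ty*r["dy"]/1e3+tz*r["dz"]/1e3; a=a-np.radians(r["roll"])
    for i in range(0,len(rows),8): print(json.dumps(rows[i:i+8]))
    print("end",p.round(4),round(a,3))
E
python3 - <<'E'
from pl import *
s,p,a=st();print(a)
plan([([.2,-.5,.33],-1.1),([.32,-.22,.33],-.6),(s2w([0,.06,.30]),yaw)])
E
```

```text
-1.3390077732424617
[{"dx": -29.1, "dy": -23.0, "dz": -19.9, "roll": -3.4}, {"dx": -29.2, "dy": -21.8, "dz": -21.3, "roll": -3.4}, {"dx": -29.1, "dy": -20.5, "dz": -22.5, "roll": -3.4}, {"dx": -29.2, "dy": -19.1, "dz": -23.7, "roll": -3.4}, {"dx": 0.0, "dy": -27.9, "dz": -33.4, "roll": -4.1}, {"dx": 0.0, "dy": -25.5, "dz": -35.3, "roll": -4.1}, {"dx": 0.0, "dy": -22.9, "dz": -37.0, "roll": -4.1}, {"dx": 0.0, "dy": -20.2, "dz": -38.6, "roll": -4.1}]
[{"dx": 0.0, "dy": -17.4, "dz": -39.9, "roll": -4.1}, {"dx": 0.0, "dy": -14.4, "dz": -41.0, "roll": -4.1}, {"dx": 0.0, "dy": -11.5, "dz": -42.0, "roll": -4.1}, {"dx": 4.3, "dy": 20.2, "dz": -35.5, "roll": -3.8}, {"dx": 4.3, "dy": 22.6, "dz": -34.1, "roll": -3.8}, {"dx": 4.3, "dy": 24.7, "dz": -32.5, "roll": -3.8}, {"dx": 4.2, "dy": 26.9, "dz": -30.8, "roll": -3.8}, {"dx": 4.3, "dy": 28.8, "dz": -28.9, "roll": -3.8}]
[{"dx": 4.3, "dy": 30.7, "dz": -27.0, "roll": -3.8}, {"dx": 4.3, "dy": 32.4, "dz": -24.8, "roll": -3.8}]
end [ 0.5773 -0.0952  0.3   ] -0.136
```

{"method": "arm_command", "body": {"moves": [{"dx": -29,"dy": -23,"dz": -20,"roll": -3.4},{"dx": -29,"dy": -22,"dz": -21,"roll": -3.4},{"dx": -29,"dy": -20,"dz": -22,"roll": -3.4},{"dx": -29,"dy": -19,"dz": -24,"roll": -3.4},{"dx": 0,"dy": -28,"dz": -33,"roll": -4},{"dx": 0,"dy": -25,"dz": -35,"roll": -4},{"dx": 0,"dy": -23,"dz": -37,"roll": -4},{"dx": 0,"dy": -20,"dz": -39,"roll": -4}], "gripper": 1}}

```text
time_s: 1.1
ee_pos: [0.269, -0.3335, 0.3314]
tcp_rot: [-2.247, 1.565, 1.655]
wrist_force: [-0.3, -0.1, 1.1]
grip_width: 0.157
```

Run:
```python
from pl import *
s,p,a=st();print(s["time_s"],p,a)
plan([([.34,-.20,.33],-.6),(s2w([0,.06,.28]),yaw)])
```

```text
1.1 [ 0.26895849 -0.33354452  0.33135927] -0.8099647007602616
[{"dx": 0.3, "dy": -11.9, "dz": -35.9, "roll": -3.0}, {"dx": 0.4, "dy": -10.1, "dz": -36.4, "roll": -3.0}, {"dx": 0.3, "dy": -8.1, "dz": -37.0, "roll": -3.0}, {"dx": 0.4, "dy": -6.2, "dz": -37.3, "roll": -3.0}, {"dx": 8.3, "dy": 22.8, "dz": -36.8, "roll": -4.4}, {"dx": 8.4, "dy": 25.5, "dz": -34.9, "roll": -4.4}, {"dx": 8.3, "dy": 28.1, "dz": -32.8, "roll": -4.4}, {"dx": 8.3, "dy": 30.6, "dz": -30.6, "roll": -4.4}]
[{"dx": 8.3, "dy": 32.8, "dz": -28.2, "roll": -4.4}, {"dx": 8.4, "dy": 34.9, "dz": -25.5, "roll": -4.4}]
end [ 0.5774 -0.0952  0.28  ] -0.14
```

{"method": "arm_command", "body": {"moves": [{"dx": 0,"dy": -12,"dz": -36,"roll": -3},{"dx": 0,"dy": -10,"dz": -36,"roll": -3},{"dx": 0,"dy": -8,"dz": -37,"roll": -3},{"dx": 0,"dy": -6,"dz": -37,"roll": -3},{"dx": 8,"dy": 23,"dz": -37,"roll": -4.4},{"dx": 8,"dy": 25,"dz": -35,"roll": -4.4},{"dx": 8,"dy": 28,"dz": -33,"roll": -4.4},{"dx": 8,"dy": 31,"dz": -31,"roll": -4.4}], "gripper": 1}}

```text
time_s: 2.1
ee_pos: [0.5016, -0.1179, 0.2996]
tcp_rot: [-2.803, 1.565, 1.633]
wrist_force: [-1.0, -1.4, 0.7]
grip_width: 0.005
```

Run:
```python
from pl import *
s,p,a=st();print(s["time_s"],p,a,w2s(p))
plan([(s2w([0,.06,.24]),yaw),(s2w([0,.05,.12]),yaw)],mm=30)
```

```text
2.1 [ 0.50160363 -0.11785765  0.29960171] -0.27583152074103945 [-0.07197873  0.02732332  0.29960171]
[{"dx": 14.9, "dy": 16.7, "dz": -10.6, "roll": -2.0}, {"dx": 14.9, "dy": 17.0, "dz": -10.0, "roll": -2.0}, {"dx": 14.9, "dy": 17.4, "dz": -9.5, "roll": -2.0}, {"dx": 14.9, "dy": 17.7, "dz": -8.8, "roll": -2.0}, {"dx": 24.0, "dy": -0.0, "dz": 2.0, "roll": -0.0}, {"dx": 24.0, "dy": -0.0, "dz": 2.0, "roll": -0.0}, {"dx": 24.0, "dy": -0.0, "dz": 2.0, "roll": -0.0}, {"dx": 24.0, "dy": -0.0, "dz": 2.0, "roll": -0.0}]
[{"dx": 24.0, "dy": -0.0, "dz": 2.0, "roll": -0.0}]
end [ 0.576  -0.1051  0.12  ] -0.136
```

{"method": "arm_command", "body": {"moves": [{"dx": 15,"dy": 17,"dz": -11,"roll": -2},{"dx": 15,"dy": 17,"dz": -10,"roll": -2},{"dx": 15,"dy": 17,"dz": -10,"roll": -2},{"dx": 15,"dy": 18,"dz": -9,"roll": -2},{"dx": 24,"dy": 0,"dz": 2,"roll": 0},{"dx": 24,"dy": 0,"dz": 2,"roll": 0},{"dx": 24,"dy": 0,"dz": 2,"roll": 0},{"dx": 24,"dy": 0,"dz": 2,"roll": 0}]}}

```text
time_s: 3.1
ee_pos: [0.5809, -0.0975, 0.1367]
tcp_rot: [-2.644, 1.564, 1.943]
wrist_force: [-0.0, 0.4, 0.3]
grip_width: 0.004
```

Run:
```python
from pl import *
s,p,a=st();print(s["time_s"],p,a,w2s(p),s["wrist_force"])
```

```text
3.1 [ 0.58085806 -0.0975381   0.13669811] -0.12593642078157516 [0.00381977 0.05812486 0.13669811] [-0.00233136  0.40343722  0.29413911]
```

{"method": "arm_command", "body": {"moves": [{"dx": -16,"dz": 4},{"dx": -14,"dz": 18},{"dx": 0,"dz": 20},{"dx": 3,"dz": 20},{"dx": 4,"dz": 10},{"dx": 4,"dz": 6},{"dx": 4,"dz": 6}]}}

```text
schema error: expected keys dx, dy, dz, roll
```

Run:
```python
from pl import *
s,p,a=st();print(s["time_s"],p,a,w2s(p),s["wrist_force"])
```

```text
3.1 [ 0.58085806 -0.0975381   0.13669811] -0.12593642078157516 [0.00381977 0.05812486 0.13669811] [-0.00233136  0.40343722  0.29413911]
```

{"method": "arm_command", "body": {"moves": [{"dx": -16,"dy": 0,"dz": 4,"roll": 0},{"dx": -14,"dy": 0,"dz": 18,"roll": 0},{"dx": 0,"dy": 0,"dz": 20,"roll": 0},{"dx": 3,"dy": 0,"dz": 20,"roll": 0},{"dx": 4,"dy": 0,"dz": 10,"roll": 0},{"dx": 4,"dy": 0,"dz": 6,"roll": 0},{"dx": 4,"dy": 0,"dz": 6,"roll": 0}]}}

```text
time_s: 3.98
ee_pos: [0.5696, -0.1878, 0.1542]
tcp_rot: [-2.779, 1.565, 1.806]
wrist_force: [1.0, 2.0, 1.1]
grip_width: 0.006
```

Run:
```python
from pl import *
s,p,a=st();print(s["time_s"],p,a,w2s(p),s["wrist_force"])
```

```text
3.975 [ 0.56961368 -0.18783948  0.15423078] -0.1271299630067708 [ 0.00483139 -0.03286828  0.15423078] [0.97759229 1.9667287  1.05582261]
```

{"method": "arm_command", "body": {"moves": [{"dx": 5,"dy": 0,"dz": 5,"roll": 0},{"dx": 4,"dy": 0,"dz": 5,"roll": 0},{"dx": 3,"dy": 0,"dz": 5,"roll": 0},{"dx": 2,"dy": 0,"dz": 5,"roll": 0},{"dx": 1,"dy": 0,"dz": 5,"roll": 0},{"dx": 0,"dy": 0,"dz": 5,"roll": 0}]}}

```text
time_s: 4.72
ee_pos: [0.5655, -0.2178, 0.1375]
tcp_rot: [-2.706, 1.563, 1.881]
wrist_force: [1.0, 3.5, 2.8]
grip_width: 0.007
```

Run:
```python
from pl import *
s,p,a=st();print(s["time_s"],p,a,w2s(p),s["wrist_force"])
for n in("side","top"):
    im,d=robot.read_camera(n);cv2.imwrite(f"pics/{n}1.png",im[:,:,::-1]);np.save(f"pics/{n}1.npy",d)
cv2.imwrite("pics/s1z.png",cv2.resize(cv2.imread("pics/side1.png")[60:210,260:430],None,fx=4,fy=4))
```

```text
4.725 [ 0.56553547 -0.21784104  0.13751827] -0.12579542894098575 [ 0.00482821 -0.06314576  0.13751827] [1.02506997 3.49720027 2.78396782]
```

View pics/s1z.png

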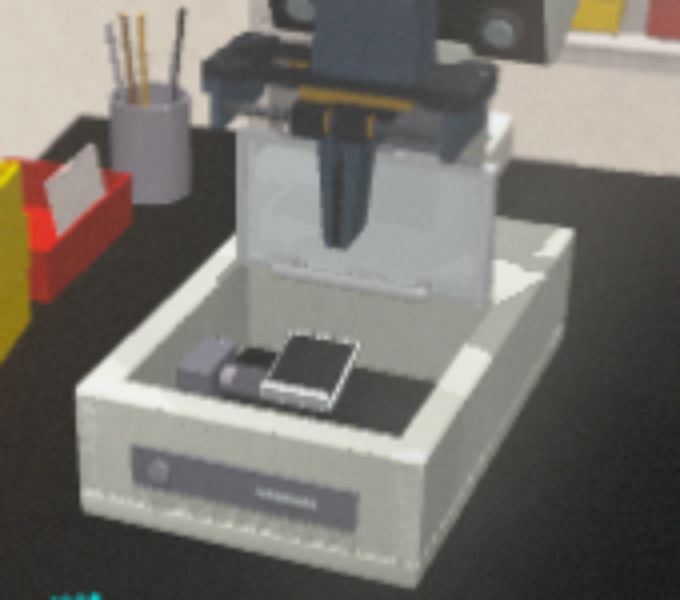

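Folding works; the front panel now hangs close to vertical behind the fingertips. Continue rearwards with the force watched.

{"method": "arm_command", "body": {"moves": [{"dx": 0,"dy": 0,"dz": 5,"roll": 0},{"dx": 0,"dy": 0,"dz": 5,"roll": 0},{"dx": 0,"dy": 0,"dz": 5,"roll": 0}]}}

```text
time_s: 5.2
ee_pos: [0.5638, -0.2305, 0.1376]
tcp_rot: [-2.868, 1.559, 1.718]
wrist_force: [11.1, 53.4, 13.0]
grip_width: 0.004
```

Run:
```python
from pl import *
s,p,a=st();print(s["time_s"],a,w2s(p),s["wrist_force"])
```

```text
5.2 -0.12605224977459054 [ 0.00485885 -0.07591242  0.13760265] [11.13657861 53.37939177 12.99012827]
```

{"method": "arm_command", "body": {"moves": [{"dx": 0,"dy": 0,"dz": -10,"roll": 0},{"dx": -5,"dy": 0,"dz": -40,"roll": 0},{"dx": -20,"dy": 0,"dz": -50,"roll": 0},{"dx": -40,"dy": 0,"dz": -50,"roll": 0},{"dx": -40,"dy": 0,"dz": -50,"roll": 0},{"dx": 0,"dy": 0,"dz": -50,"roll": 0}], "gripper": 0}}

```text
time_s: 5.95
ee_pos: [0.5966, 0.0155, 0.2462]
tcp_rot: [-2.918, 1.561, 1.663]
wrist_force: [0.6, 0.1, -0.9]
grip_width: 0.631
```

Run:
```python
from pl import *
s,p,a=st();print(s["time_s"],p,a,w2s(p),s["wrist_force"])
for n in("side","top"):
    im,d=robot.read_camera(n);cv2.imwrite(f"pics/{n}2.png",im[:,:,::-1]);np.save(f"pics/{n}2.npy",d)
    S=np.array(cloud(n,d)).reshape(-1,3)
    c,s_=np.cos(yaw),np.sin(yaw);Rs=np.array([[c,-s_,0],[s_,c,0],[0,0,1]])
    S=((S-sc_o)@Rs).reshape(400,640,3);np.save(f"pics/S2_{n}.npy",S)
    p=S[(abs(S[...,0])<.08)&(S[...,1]<-.04)&(S[...,1]>-.13)&(S[...,2]>.1)&(S[...,2]<.21)]
    for z in np.arange(.10,.21,.01):
        r=p[abs(p[:,2]-z)<.005]
        if len(r): print(n,round(z,2),len(r),np.percentile(r[:,1],[0,10,50,90,100]).round(4))
a=cv2.imread("pics/side2.png");b=cv2.imread("pics/top2.png")
cv2.imwrite("pics/2.png",np.vstack([a[:, :],b])[:,:][::1][:800] if 0 else cv2.resize(np.vstack([a,b]),(480,600)))
```

```text
5.95 [0.59664236 0.01549489 0.24617092] -0.13170452685478679 [0.00424731 0.17225382 0.24617092] [ 0.61404094  0.11342945 -0.86849648]
side 0.1 46 [-0.0989 -0.0957 -0.0921 -0.0756 -0.0734]
side 0.11 303 [-0.1001 -0.0967 -0.0913 -0.0733 -0.0696]
side 0.12 180 [-0.0997 -0.0978 -0.0949 -0.0917 -0.0891]
side 0.13 168 [-0.1004 -0.0974 -0.0944 -0.0914 -0.0883]
side 0.14 185 [-0.1011 -0.0971 -0.0945 -0.0914 -0.0881]
side 0.15 167 [-0.1013 -0.0981 -0.0949 -0.0919 -0.0891]
side 0.16 172 [-0.0991 -0.0972 -0.0946 -0.0912 -0.0878]
side 0.17 181 [-0.1001 -0.0974 -0.0947 -0.0916 -0.0876]
side 0.18 177 [-0.099  -0.0972 -0.0945 -0.0918 -0.089 ]
side 0.19 170 [-0.1    -0.0967 -0.0941 -0.0918 -0.0888]
side 0.2 145 [-0.1044 -0.1002 -0.0953 -0.0915 -0.0883]
top 0.1 23 [-0.0936 -0.0928 -0.0915 -0.0909 -0.0905]
top 0.11 85 [-0.0939 -0.0932 -0.0919 -0.084  -0.0798]
top 0.12 108 [-0.0935 -0.093  -0.0922 -0.0914 -0.0863]
top 0.13 112 [-0.0939 -0.0929 -0.0921 -0.0912 -0.0907]
top 0.14 106 [-0.0935 -0.0928 -0.0921 -0.0912 -0.0902]
top 0.15 122 [-0.0932 -0.0925 -0.0919 -0.0911 -0.0903]
top 0.16 127 [-0.093  -0.0926 -0.0918 -0.091  -0.0903]
top 0.17 127 [-0.093  -0.0924 -0.0917 -0.0908 -0.0901]
top 0.18 131 [-0.0932 -0.0923 -0.0916 -0.0909 -0.0901]
top 0.19 173 [-0.1007 -0.0979 -0.0915 -0.0902 -0.0891]
top 0.2 319 [-0.1    -0.0987 -0.0945 -0.091  -0.0893]
```

View pics/2.png

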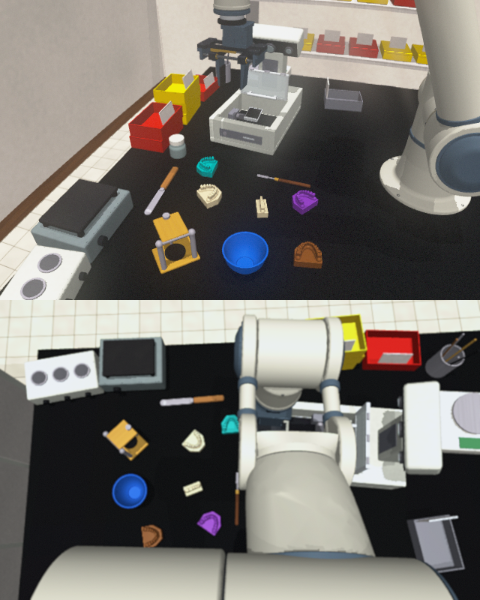

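```bash
cat > plate.py <<'E'
from pl import *
def rep(S,tag):
    m=(abs(S[...,0])<.022)&(S[...,1]>-.03)&(S[...,1]<.030)&(S[...,2]>.06)&(S[...,2]<.1)
    p=S[m]
    if len(p)<30: print(tag,len(p));return
    for _ in range(4):
        A=np.c_[p[:,0],p[:,1],np.ones(len(p))];k=np.linalg.lstsq(A,p[:,2],rcond=None)[0];r=p[:,2]-A@k;p=p[abs(r)<max(.0012,2*r.std())]
    print(tag,len(p),"z=%.4fx %+.4fy %+.4f"%tuple(k),"tilt",np.arctan(-k[1]),"std",r.std())
    m=(abs(S[...,0])<.05)&(S[...,1]>-.04)&(S[...,1]<.05)&(abs(S[...,2]-(k[0]*S[...,0]+k[1]*S[...,1]+k[2]))<.003)
    p=S[m]
    for y in np.arange(-.03,.03,.01):
        q=p[abs(p[:,1]-y)<.005]
        if len(q): print("  y%.2f"%y,"x",q[:,0].min().round(4),q[:,0].max().round(4))
    h=(S[...,2]-(k[0]*S[...,0]+k[1]*S[...,1]+k[2]))*np.cos(np.arctan(k[1]))
    q=S[(abs(S[...,0])<.03)&(S[...,1]>.015)&(S[...,1]<.055)&(h>.0045)&(h<.011)]
    hh=h[(abs(S[...,0])<.03)&(S[...,1]>.015)&(S[...,1]<.055)&(h>.0045)&(h<.011)]
    print("  rail",len(q),"x",q[:,0].min(),q[:,0].max(),"y",np.percentile(q[:,1],[0,5,50,95,100]),"h",np.median(hh))
    print("  rail slope",np.polyfit(q[:,0],q[:,1],1))
    qq=p[(abs(p[:,0])<.02)]; print("  plate y",np.percentile(qq[:,1],[0,1,99,100]))
if __name__=="__main__":
    rep(np.load("pics/S2_side.npy"),"side2");rep(np.load("pics/S_top.npy"),"top0");rep(np.load("pics/S_side.npy"),"side0")
E
python3 plate.py
```

```text
side2 188 z=-0.0244x -0.3084y +0.0799 tilt 0.2991490391500591 std 0.0012194049246666235
  y-0.02 x -0.0234 0.0239
  y-0.01 x -0.0249 0.0228
  y0.00 x -0.0244 0.0259
  y0.01 x -0.0243 0.0249
  y0.02 x -0.0248 0.0243
  rail 24 x -0.021460017111270772 0.022355648533534247 y [0.03436432 0.03555313 0.03766396 0.04083582 0.04091922] h 0.0061400321334815116
  rail slope [0.02331924 0.0376454 ]
  plate y [-0.02217175 -0.02123641  0.03743828  0.03899305]
top0 331 z=0.0063x -0.3485y +0.0799 tilt 0.3353820823858992 std 0.0015572393676682784
  y-0.01 x -0.0235 0.0246
  y0.00 x -0.024 0.0248
  y0.01 x -0.0241 0.0248
  y0.02 x -0.0248 0.0248
  rail 43 x -0.022003565111431325 0.0222425597804213 y [0.0290823  0.0340029  0.03644553 0.03865226 0.03911978] h 0.00720818902403888
  rail slope [-0.01475398  0.03628385]
  plate y [-0.01084866 -0.01011277  0.03199864  0.03218301]
side0 188 z=0.0086x -0.3156y +0.0794 tilt 0.3056665361039035 std 0.0012678408568779788
  y-0.02 x -0.0212 0.0257
  y-0.01 x -0.0244 0.0249
  y0.00 x -0.0248 0.0221
  y0.01 x -0.0262 0.024
  y0.02 x -0.0233 0.0236
  rail 25 x -0.021427550743208738 0.022109775648608918 y [0.03284042 0.03387205 0.03666874 0.04063574 0.04138043] h 0.006021654996942207
  rail slope [-0.00825218  0.03720691]
  plate y [-0.02315441 -0.02099802  0.03854228  0.0396606 ]
```

Run:
```python
from pl import *
for n,f in(("top","top0"),("side","side0"),("side","side2"),("top","top2")):
    P=cloud(n,np.load(f"pics/{f}.npy"))
    m=(P[...,2]>.008)&(P[...,2]<.05)&(P[...,0]>.5)&(P[...,0]<.66)&(P[...,1]>.17)&(P[...,1]<.29)
    m=cv2.morphologyEx(m.astype(np.uint8),cv2.MORPH_OPEN,np.ones((2,2)))>0
    q=P[m];b=cv2.minAreaRect((q[:,:2]*1000).astype(np.float32));print(f,len(q),b)
    a=np.radians(48.4);u=np.array([np.cos(a),np.sin(a)]);w=np.array([u[1],-u[0]])
    Y=q[:,:2]@u;X=q[:,:2]@w
    # base edge fit: heel: max Y per X bin; sides
    hx=[];
    for x in np.arange(X.min()+.006,X.max()-.006,.004):
        k=abs(X-x)<.002
        if k.any(): hx.append((x,Y[k].max()))
    hx=np.array(hx);k=np.polyfit(hx[:,0],hx[:,1],1);
    top=Y.max()
    sd=[]
    for y in np.arange(np.percentile(Y,99)-.028,np.percentile(Y,99)-.004,.004):
        kk=abs(Y-y)<.002; sd.append((y,X[kk].min(),X[kk].max()))
    sd=np.array(sd)
    print(" heel slope",k[0],"heel Y",np.polyval(k,X.mean()),"side slopes",np.polyfit(sd[:,0],sd[:,1],1)[0],np.polyfit(sd[:,0],sd[:,2],1)[0],"width",sd[:,1].mean(),sd[:,2].mean(),np.diff(sd[:,1:].mean(0)))
    xm=sd[:,1:].mean(); print(" origin",u*(np.polyval(k,xm)-.028)+w*xm, "frontY",Y.min())
```

```text
top0 562 ((597.9216918945312, 226.74107360839844), (54.98634338378906, 62.08045959472656), 48.88503646850586)
 heel slope -0.01573228699611112 heel Y 0.592590437887635 side slopes 0.013443324606117066 -0.005886687552964076 width 0.26573189411544834 0.3261665398839225 [0.06043465]
 origin [0.59614619 0.22569943] frontY 0.5391037979662578
side0 696 ((593.9048461914062, 236.06414794921875), (68.55204772949219, 56.84407424926758), 27.732194900512695)Traceback (most recent call last):
  File "<stdin>", line 11, in <module>
ValueError: arange: cannot compute length
```

Run:
```python
from pl import *
a=np.radians(48.4);u=np.array([np.cos(a),np.sin(a)]);w=np.array([u[1],-u[0]])
for n,f in(("top","top0"),("side","side0"),("side","side2"),("top","top2")):
    P=cloud(n,np.load(f"pics/{f}.npy"))
    c=np.hypot(P[...,0]-.599,P[...,1]-.228)<.048
    q=P[c&(P[...,2]>.015)&(P[...,2]<.05)]
    t=q[(q[:,2]<.026)]
    X=(q[:,:2]-[.599,.228])@w;Y=(q[:,:2]-[.599,.228])@u
    b=cv2.minAreaRect((q[:,:2]*1000).astype(np.float32))
    print(f,len(q),b,"Y",np.percentile(Y,[0,1,99,100]).round(4),"X",np.percentile(X,[0,1,99,100]).round(4),"zbase",np.percentile(t[:,2],[50,90]))
    hx=np.array([(x,Y[abs(X-x)<.002].max()) for x in np.arange(-.026,.027,.004)])
    k=np.polyfit(hx[:,0],hx[:,1],1);print("  heel",k)
    sd=np.array([(y,X[abs(Y-y)<.002].min(),X[abs(Y-y)<.002].max()) for y in np.arange(-.002,.026,.004)])
    print("  sides",sd[:,1:].mean(0),np.polyfit(sd[:,0],sd[:,1],1)[0],np.polyfit(sd[:,0],sd[:,2],1)[0])
```

```text
top0 537 ((599.6972045898438, 228.9886474609375), (56.894535064697266, 61.98869323730469), 48.3862190246582) Y [-0.0272 -0.026   0.0287  0.0296] X [-0.0311 -0.0304  0.0297  0.0309] zbase [0.02048204 0.02378094]
  heel [0.00639671 0.02838405]
  sides [-0.03067518  0.02997627] 0.013443324606118015 0.00745597680845215
side0 606 ((599.4396362304688, 227.51206970214844), (56.968990325927734, 63.12422180175781), 47.89830017089844) Y [-0.0285 -0.027   0.0279  0.0284] X [-0.0309 -0.0297  0.0279  0.0324] zbase [0.02185622 0.02444955]
  heel [-0.00132271  0.02756224]
  sides [-0.02972999  0.02682157] 0.04962974384619113 0.41553959493295395
side2 616 ((599.0302734375, 227.7945098876953), (56.341636657714844, 63.52610397338867), 48.311519622802734) Y [-0.0283 -0.0272  0.0276  0.0281] X [-0.0316 -0.0295  0.0287  0.032 ] zbase [0.02175644 0.02445064]
  heel [-0.01521868  0.02741753]
  sides [-0.02991324  0.02706768] 0.03456737516648549 0.3565242667129939
top2 537 ((599.7848510742188, 229.17584228515625), (56.436729431152344, 61.749366760253906), 48.802677154541016) Y [-0.0269 -0.026   0.0289  0.0298] X [-0.031  -0.0304  0.0297  0.0305] zbase [0.02045504 0.02350435]
  heel [-0.02488553  0.02833338]
  sides [-0.03062746  0.02989313] 0.012823487302640928 0.007226859929924059
```

Run:
```python
from pl import *
plan([([.607,.237,.10],-.729)],mm=40)
```

```text
[{"dx": 20.6, "dy": -2.4, "dz": -31.2, "roll": 4.9}, {"dx": 20.5, "dy": -5.0, "dz": -30.8, "roll": 4.9}, {"dx": 20.6, "dy": -7.6, "dz": -30.4, "roll": 4.9}, {"dx": 20.5, "dy": -10.2, "dz": -29.5, "roll": 4.9}, {"dx": 20.6, "dy": -12.7, "dz": -28.6, "roll": 4.9}, {"dx": 20.5, "dy": -15.1, "dz": -27.4, "roll": 4.9}, {"dx": 20.6, "dy": -17.3, "dz": -26.0, "roll": 4.9}]
end [0.607 0.237 0.1  ] -0.726
```

{"method": "arm_command", "body": {"moves": [{"dx": 20,"dy": -2,"dz": -31,"roll": 4.9},{"dx": 20,"dy": -5,"dz": -31,"roll": 4.9},{"dx": 20,"dy": -8,"dz": -30,"roll": 4.9},{"dx": 20,"dy": -10,"dz": -30,"roll": 4.9},{"dx": 20,"dy": -13,"dz": -28,"roll": 4.9},{"dx": 20,"dy": -15,"dz": -27,"roll": 4.9},{"dx": 20,"dy": -17,"dz": -26,"roll": 4.9},{"dx": 0,"dy": 0,"dz": 0,"roll": 0}], "gripper": 0}}

```text
time_s: 7.05
ee_pos: [0.6106, 0.2369, 0.0998]
tcp_rot: [-1.894, 1.565, 2.071]
wrist_force: [0.4, -1.2, -0.1]
grip_width: 1.003
```

Run:
```python
from pl import *
s,p,a=st();print(s["time_s"],p,a,s["grip_width"])
plan([([.607,.237,.05],-.729),([.607,.237,.004],-.729)],mm=15)
```

```text
7.05 [0.61058867 0.23688599 0.09983827] -0.7476809101015175 1.00268407456575
[{"dx": 12.5, "dy": -0.7, "dz": 0.6, "roll": -0.3}, {"dx": 12.4, "dy": -0.7, "dz": 0.6, "roll": -0.3}, {"dx": 12.5, "dy": -0.6, "dz": 0.6, "roll": -0.3}, {"dx": 12.4, "dy": -0.7, "dz": 0.5, "roll": -0.3}, {"dx": 11.5, "dy": -0.0, "dz": 0.0, "roll": 0.0}, {"dx": 11.5, "dy": -0.0, "dz": 0.0, "roll": 0.0}, {"dx": 11.5, "dy": -0.0, "dz": 0.0, "roll": 0.0}, {"dx": 11.5, "dy": -0.0, "dz": 0.0, "roll": 0.0}]
end [0.607 0.237 0.004] -0.727
```

{"method": "arm_command", "body": {"moves": [{"dx": 12,"dy": -1,"dz": 1,"roll": -0.3},{"dx": 12,"dy": -1,"dz": 1,"roll": -0.3},{"dx": 12,"dy": -1,"dz": 0,"roll": -0.3},{"dx": 12,"dy": 0,"dz": 0,"roll": -0.2},{"dx": 11,"dy": 0,"dz": 0,"roll": 0},{"dx": 11,"dy": 0,"dz": 0,"roll": 0},{"dx": 11,"dy": 0,"dz": 0,"roll": 0},{"dx": 9,"dy": 0,"dz": 0,"roll": 0}]}}

```text
time_s: 8.05
ee_pos: [0.6078, 0.2343, 0.0048]
tcp_rot: [-2.163, 1.566, 1.823]
wrist_force: [-0.5, -0.2, 0.6]
grip_width: 1.001
```

Run:
```python
from pl import *
s,p,a=st();print(s["time_s"],p,a,s["grip_width"])
plan([([.607,.237,.004],-.729)],mm=15)
im,d=robot.read_camera("side");cv2.imwrite("pics/s3.png",cv2.resize(im[180:310,210:350,::-1],None,fx=4,fy=4))
```

```text
8.05 [0.60781633 0.2343246  0.00484352] -0.7269463958586502 1.0010836707630635
[{"dx": 0.8, "dy": -2.4, "dz": -1.5, "roll": 0.1}]
end [0.607 0.237 0.004] -0.729
```

View pics/s3.png

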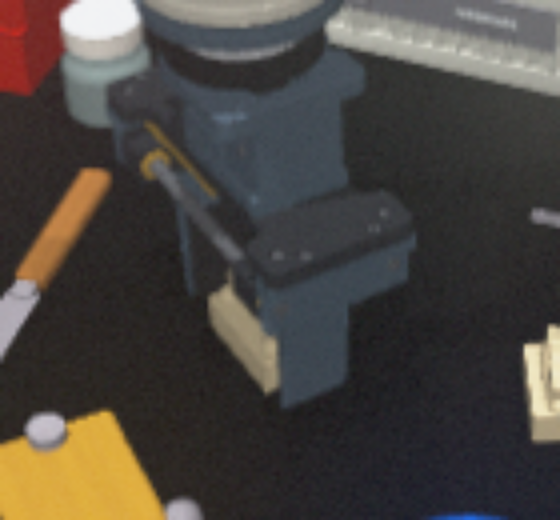

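{"method": "arm_command", "body": {"moves": [{"dx": 0,"dy": -2.5,"dz": -1.5,"roll": 0},{"dx": 0,"dy": 0,"dz": 0,"roll": 0}]}}

```text
time_s: 8.35
ee_pos: [0.6064, 0.2373, 0.0038]
tcp_rot: [-1.901, 1.566, 2.085]
wrist_force: [0.2, -0.6, -0.6]
grip_width: 0.999
```

{"method": "arm_command", "body": {"moves": [{"dx": 0,"dy": 0,"dz": 0,"roll": 0},{"dx": 0,"dy": 0,"dz": 0,"roll": 0},{"dx": 0,"dy": 0,"dz": 0,"roll": 0},{"dx": 0,"dy": 0,"dz": 0,"roll": 0},{"dx": 0,"dy": 0,"dz": 0,"roll": 0},{"dx": 0,"dy": 0,"dz": 0,"roll": 0}], "gripper": 1}}

```text
time_s: 9.1
ee_pos: [0.6069, 0.2374, 0.0047]
tcp_rot: [-2.2, 1.566, 1.785]
wrist_force: [0.4, 0.6, -0.1]
grip_width: 0.681
```

{"method": "arm_command", "body": {"moves": [{"dx": -10,"dy": 0,"dz": 0,"roll": 0},{"dx": -20,"dy": 0,"dz": 0,"roll": 0},{"dx": -30,"dy": 0,"dz": 0,"roll": 0},{"dx": -40,"dy": 0,"dz": 0,"roll": 0},{"dx": -40,"dy": 0,"dz": 0,"roll": 0},{"dx": -40,"dy": 0,"dz": 0,"roll": 0},{"dx": 0,"dy": 0,"dz": 0,"roll": 0}]}}

```text
time_s: 9.98
ee_pos: [0.6065, 0.2363, 0.1936]
tcp_rot: [-2.156, 1.566, 1.829]
wrist_force: [-0.4, 0.2, -2.8]
grip_width: 0.678
```

Run:
```python
from pl import *
s,p,a=st();print(s["time_s"],p,a,s["grip_width"],s["wrist_force"])
for n in("side","top"):
    im,d=robot.read_camera(n);cv2.imwrite(f"pics/{n}4.png",im[:,:,::-1]);np.save(f"pics/{n}4.npy",d)
    if n=="side":cv2.imwrite("pics/s4.png",cv2.resize(im[130:290,200:360,::-1],None,fx=3.5,fy=3.5))
    else: cv2.imwrite("pics/t4.png",im[:,:,::-1])
    c,s_=np.cos(yaw),np.sin(yaw);Rs=np.array([[c,-s_,0],[s_,c,0],[0,0,1]])
    S=((cloud(n,d).reshape(-1,3)-sc_o)@Rs).reshape(400,640,3);np.save(f"pics/S4_{n}.npy",S)
from plate import rep
rep(np.load("pics/S4_top.npy"),"top4");rep(np.load("pics/S4_side.npy"),"side4")
```

```text
9.975 [0.60646582 0.23628429 0.19355423] -0.7269104588121174 0.6782650433001436 [-0.37423996  0.16028413 -2.84606274]
top4 386 z=0.0186x -0.3327y +0.0799 tilt 0.3211790933669137 std 0.0015176454665398087
  y-0.02 x -0.0231 0.0245
  y-0.01 x -0.0241 0.0246
  y0.00 x -0.0246 0.0243
  y0.01 x -0.0242 0.024
  y0.02 x -0.0247 0.0247
  rail 40 x -0.021184522130212016 0.022363687519266165 y [0.01684559 0.03317607 0.03601739 0.03875459 0.0388195 ] h 0.00669731780411909
  rail slope [-0.02535445  0.0355148 ]
  plate y [-0.02003203 -0.01868981  0.03215319  0.03240407]
side4 201 z=0.0092x -0.3363y +0.0798 tilt 0.32438787908740535 std 0.0013140049741121704
  y-0.02 x -0.0235 0.0216
  y-0.01 x -0.0252 0.0251
  y0.00 x -0.0241 0.0243
  y0.01 x -0.0248 0.0247
  y0.02 x -0.0249 0.0242
  rail 29 x -0.02232360304828004 0.0193152133977002 y [0.0213911  0.03327709 0.03775686 0.03988194 0.04079517] h 0.006496589241559468
  rail slope [0.03942832 0.03707659]
  plate y [-0.02161659 -0.01999837  0.03820248  0.0399491 ]
```

View pics/s4.png

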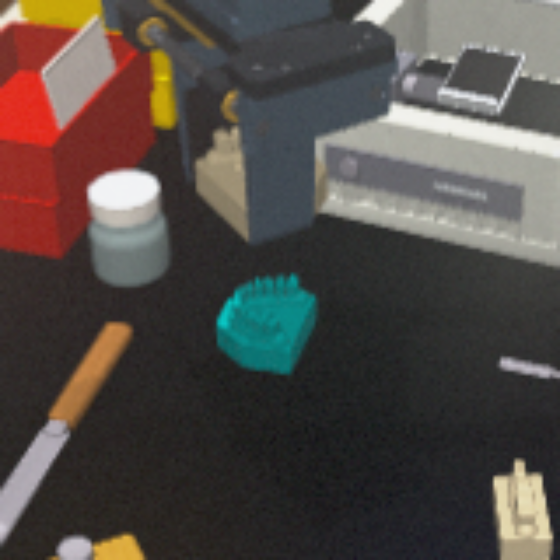

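View pics/t4.png

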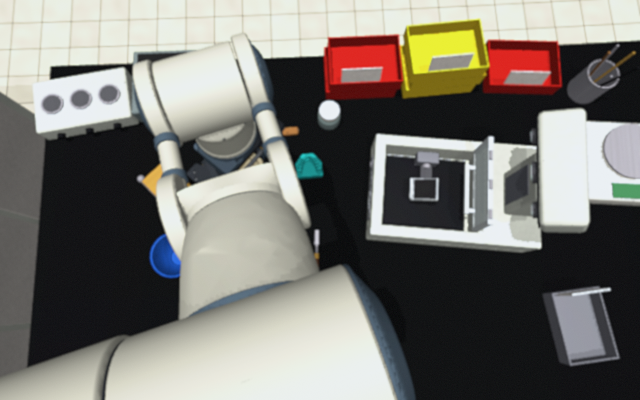

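Run:
```python
from pl import *
plan([(s2w([0,.0130,.15]),yaw)],mm=32)
```

```text
[{"dx": 3.3, "dy": 18.8, "dz": 25.4, "roll": -2.8}, {"dx": 3.4, "dy": 17.6, "dz": 26.2, "roll": -2.8}, {"dx": 3.3, "dy": 16.2, "dz": 27.1, "roll": -2.8}, {"dx": 3.3, "dy": 14.9, "dz": 27.9, "roll": -2.8}, {"dx": 3.3, "dy": 13.5, "dz": 28.5, "roll": -2.8}, {"dx": 3.4, "dy": 12.1, "dz": 29.2, "roll": -2.8}, {"dx": 3.3, "dy": 10.7, "dz": 29.7, "roll": -2.8}, {"dx": 3.3, "dy": 9.2, "dz": 30.2, "roll": -2.8}]
[{"dx": 3.3, "dy": 7.7, "dz": 30.7, "roll": -2.8}, {"dx": 3.4, "dy": 6.2, "dz": 30.9, "roll": -2.8}, {"dx": 3.3, "dy": 4.7, "dz": 31.3, "roll": -2.8}, {"dx": 3.3, "dy": 3.2, "dz": 31.4, "roll": -2.8}]
end [ 0.571  -0.1417  0.15  ] -0.141
```

{"method": "arm_command", "body": {"moves": [{"dx": 3,"dy": 19,"dz": 25,"roll": -2.8},{"dx": 3,"dy": 18,"dz": 26,"roll": -2.8},{"dx": 3,"dy": 16,"dz": 27,"roll": -2.8},{"dx": 3,"dy": 15,"dz": 28,"roll": -2.8},{"dx": 3,"dy": 13,"dz": 28,"roll": -2.8},{"dx": 3,"dy": 12,"dz": 29,"roll": -2.8},{"dx": 3,"dy": 11,"dz": 30,"roll": -2.8},{"dx": 3,"dy": 9,"dz": 30,"roll": -2.8}]}}

```text
time_s: 11.08
ee_pos: [0.5754, -0.0208, 0.1528]
tcp_rot: [-1.34, 1.543, 3.052]
wrist_force: [0.1, 0.3, -2.3]
grip_width: 0.676
```

Run:
```python
from pl import *
s,p,a=st();print(s["time_s"],w2s(p),a,s["grip_width"])
plan([(s2w([0,.0130,.15]),yaw)],mm=25)
```

```text
11.075 [-0.01191208  0.13340536  0.15276315] -0.3202677893417193 0.6764832798593345
[{"dx": 0.6, "dy": 6.8, "dz": 23.2, "roll": -2.1}, {"dx": 0.5, "dy": 5.9, "dz": 23.5, "roll": -2.1}, {"dx": 0.6, "dy": 5.1, "dz": 23.7, "roll": -2.1}, {"dx": 0.5, "dy": 4.1, "dz": 23.8, "roll": -2.1}, {"dx": 0.6, "dy": 3.4, "dz": 24.0, "roll": -2.1}]
end [ 0.571  -0.1418  0.15  ] -0.137
```

{"method": "arm_command", "body": {"moves": [{"dx": 0,"dy": 7,"dz": 23,"roll": -2.1},{"dx": 0,"dy": 6,"dz": 23,"roll": -2.1},{"dx": 0,"dy": 5,"dz": 23,"roll": -2.1},{"dx": 0,"dy": 4,"dz": 22,"roll": -2.1},{"dx": 0,"dy": 3,"dz": 20,"roll": -2.1},{"dx": 0,"dy": 0,"dz": 0,"roll": 0}]}}

```text
time_s: 11.82
ee_pos: [0.5655, -0.139, 0.1432]
tcp_rot: [-1.596, 1.526, 2.984]
wrist_force: [0.1, -0.3, -1.7]
grip_width: 0.68
```

```bash
cat > look.py <<'E'
from pl import *
import sys
t=sys.argv[1]
s,p,a=st();print("t",s["time_s"],"S",w2s(p).round(4),"yaw",round(a,4),"g",round(float(s["grip_width"]),4),"F",s["wrist_force"].round(1))
R_=Ro.from_euler('xyz',s["tcp_rot"]).as_matrix()
c,s_=np.cos(yaw),np.sin(yaw);Rs=np.array([[c,-s_,0],[s_,c,0],[0,0,1]])
print("tool x in scanner",(Rs.T@R_[:,0]).round(4),"y",(Rs.T@R_[:,1]).round(4))
if len(sys.argv)>2:
    for n in sys.argv[2].split(","):
        im,d=robot.read_camera(n);cv2.imwrite(f"pics/{n}{t}.png",im[:,:,::-1])
        S=((cloud(n,d).reshape(-1,3)-sc_o)@Rs).reshape(400,640,3);np.save(f"pics/S{t}_{n}.npy",S)
        y0,y1,x0,x1=(60,200,270,410) if n=="side" else (120,260,355,500)
        cv2.imwrite(f"pics/{n}{t}z.png",cv2.resize(im[y0:y1,x0:x1,::-1],None,fx=4,fy=4,interpolation=cv2.INTER_CUBIC))
E
python3 look.py 5 side,top
```

```text
t 11.825 S [-0.0059  0.015   0.1432] yaw -0.1331 g 0.6802 F [ 0.1 -0.3 -1.7]
tool x in scanner [-0.0446  0.001  -0.999 ] y [ 0.999   0.0019 -0.0446]
```

View pics/side5z.png

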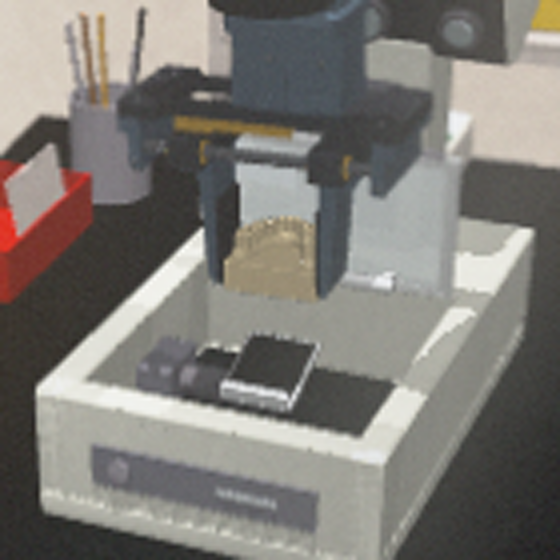

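{"method": "arm_command", "body": {"moves": [{"dx": -5,"dy": 3,"dz": -20,"roll": 0},{"dx": -5,"dy": 3,"dz": -20,"roll": 0},{"dx": 0,"dy": 0,"dz": -20,"roll": 0},{"dx": 0,"dy": 0,"dz": 0,"roll": 0}]}}

```text
time_s: 12.42
ee_pos: [0.5805, -0.0719, 0.1534]
tcp_rot: [-1.621, 1.525, 2.961]
wrist_force: [-0.4, -0.2, -2.0]
grip_width: 0.678
```

```bash
python3 look.py 6
```

```text
t 12.425 S [0.     0.0835 0.1534] yaw -0.1309 g 0.6781 F [-0.4 -0.2 -2. ]
tool x in scanner [-0.0455  0.0021 -0.999 ] y [ 0.999   0.0041 -0.0455]
```

{"method": "arm_command", "body": {"moves": [{"dx": 0,"dy": 0,"dz": 0,"roll": 8},{"dx": 0,"dy": 0,"dz": 0,"roll": 8},{"dx": 0,"dy": 0,"dz": 0,"roll": 0}]}}

```text
time_s: 12.8
ee_pos: [0.5804, -0.0702, 0.1534]
tcp_rot: [-1.326, 1.525, 2.972]
wrist_force: [-0.0, -0.7, -2.0]
grip_width: 0.68
```

```bash
python3 look.py 6
```

```text
t 12.8 S [-0.0003  0.0851  0.1534] yaw -0.4146 g 0.6801 F [-0.  -0.7 -2. ]
tool x in scanner [-0.0456  0.0016 -0.999 ] y [ 0.9602 -0.2757 -0.0442]
```

{"method": "arm_command", "body": {"moves": [{"dx": 0,"dy": 0,"dz": 0,"roll": -8},{"dx": 0,"dy": 0,"dz": 0,"roll": -8},{"dx": 0,"dy": 0,"dz": 0,"roll": 0}]}}

```text
time_s: 13.18
ee_pos: [0.5803, -0.07, 0.1533]
tcp_rot: [-1.617, 1.525, 2.978]
wrist_force: [-0.8, -0.2, -2.0]
grip_width: 0.677
```

```bash
python3 look.py 6
```

```text
t 13.175 S [-0.0005  0.0854  0.1533] yaw -0.1177 g 0.6773 F [-0.8 -0.2 -2. ]
tool x in scanner [-0.0458  0.0013 -0.999 ] y [ 0.9988  0.0173 -0.0457]
```

{"method": "arm_command", "body": {"moves": [{"dx": 0,"dy": -20,"dz": 0,"roll": 0},{"dx": 0,"dy": -20,"dz": 0,"roll": 0},{"dx": 0,"dy": -20,"dz": 0,"roll": 0},{"dx": 0,"dy": 0,"dz": 0,"roll": 0}]}}

```text
time_s: 13.68
ee_pos: [0.5193, -0.0626, 0.156]
tcp_rot: [-1.607, 1.525, 2.981]
wrist_force: [0.9, -1.4, -1.8]
grip_width: 0.677
```

```bash
python3 look.py 6
```

```text
t 13.675 S [-0.0619  0.0844  0.156 ] yaw -0.1241 g 0.6773 F [ 0.9 -1.4 -1.8]
tool x in scanner [-0.0455  0.0011 -0.999 ] y [ 0.9989  0.0109 -0.0455]
```

{"method": "arm_command", "body": {"moves": [{"dx": -3,"dy": 20,"dz": 0,"roll": 0},{"dx": 0,"dy": 20,"dz": 0,"roll": 0},{"dx": 0,"dy": 20,"dz": 0,"roll": 0},{"dx": 0,"dy": 0,"dz": 0,"roll": 0}]}}

```text
time_s: 14.18
ee_pos: [0.5831, -0.0708, 0.1566]
tcp_rot: [-1.598, 1.528, 2.986]
wrist_force: [-0.6, 0.3, -1.5]
grip_width: 0.677
```

```bash
python3 look.py 6
```

```text
t 14.175 S [0.0025 0.085  0.1566] yaw -0.1287 g 0.6773 F [-0.6  0.3 -1.5]
tool x in scanner [-4.300e-02  9.000e-04 -9.991e-01] y [ 0.9991  0.0063 -0.043 ]
```

{"method": "arm_command", "body": {"moves": [{"dx": 0,"dy": -5,"dz": -25,"roll": 4},{"dx": 0,"dy": -5,"dz": -25,"roll": 4},{"dx": 0,"dy": -5,"dz": -25,"roll": 4},{"dx": 0,"dy": -5,"dz": -25,"roll": 4},{"dx": 0,"dy": 0,"dz": 0,"roll": 0}]}}

```text
time_s: 14.8
ee_pos: [0.5863, 0.0334, 0.1567]
tcp_rot: [-1.3, 1.527, 2.991]
wrist_force: [0.7, -0.8, -2.0]
grip_width: 0.678
```

```bash
python3 look.py 6
```

```text
t 14.8 S [-0.0084  0.1886  0.1567] yaw -0.4216 g 0.6777 F [ 0.7 -0.8 -2. ]
tool x in scanner [-4.40e-02  7.00e-04 -9.99e-01] y [ 0.9583 -0.2825 -0.0424]
```

Run:
```python
from pl import *
plan([(s2w([0,.10,.145]),yaw),(s2w([0,.0140,.135]),yaw)],mm=22)
```

```text
[{"dx": 2.3, "dy": 6.6, "dz": 16.5, "roll": -3.3}, {"dx": 2.4, "dy": 5.7, "dz": 16.9, "roll": -3.3}, {"dx": 2.3, "dy": 4.6, "dz": 17.2, "roll": -3.3}, {"dx": 2.4, "dy": 3.7, "dz": 17.4, "roll": -3.3}, {"dx": 2.3, "dy": 2.7, "dz": 17.6, "roll": -3.3}, {"dx": 2.5, "dy": -0.0, "dz": 21.5, "roll": 0.0}, {"dx": 2.5, "dy": -0.1, "dz": 21.5, "roll": 0.0}, {"dx": 2.5, "dy": 0.0, "dz": 21.5, "roll": 0.0}]
[{"dx": 2.5, "dy": -0.0, "dz": 21.5, "roll": 0.0}]
end [ 0.5712 -0.1408  0.135 ] -0.134
```

{"method": "arm_command", "body": {"moves": [{"dx": 0,"dy": 7,"dz": 16,"roll": -3.3},{"dx": 0,"dy": 6,"dz": 17,"roll": -3.3},{"dx": 0,"dy": 5,"dz": 17,"roll": -3.3},{"dx": 0,"dy": 4,"dz": 17,"roll": -3.3},{"dx": 0,"dy": 3,"dz": 18,"roll": -3.3},{"dx": 2,"dy": 0,"dz": 21,"roll": 0},{"dx": 2,"dy": 0,"dz": 21,"roll": 0},{"dx": 0,"dy": 0,"dz": 0,"roll": 0}]}}

```text
time_s: 15.8
ee_pos: [0.5769, -0.1056, 0.1519]
tcp_rot: [-1.568, 1.525, 3.023]
wrist_force: [-0.6, -0.2, -2.6]
grip_width: 0.675
```

```bash
python3 look.py 6
```

```text
t 15.8 S [0.001  0.0496 0.1519] yaw -0.1212 g 0.6751 F [-0.6 -0.2 -2.6]
tool x in scanner [-4.53e-02 -8.00e-04 -9.99e-01] y [ 0.9989  0.0138 -0.0453]
```

{"method": "arm_command", "body": {"moves": [{"dx": 8,"dy": 1,"dz": 12,"roll": 0.5},{"dx": 10,"dy": 0,"dz": 12,"roll": 0.3},{"dx": 10,"dy": 0,"dz": 8,"roll": 0},{"dx": 8,"dy": 0,"dz": 3,"roll": 0},{"dx": 0,"dy": 0,"dz": 0,"roll": 0}]}}

```text
time_s: 16.42
ee_pos: [0.5708, -0.142, 0.1125]
tcp_rot: [-1.565, 1.524, 3.011]
wrist_force: [-0.4, 0.4, -3.1]
grip_width: 0.676
```

```bash
python3 look.py 7 side,top
```

```text
t 16.425 S [-1.000e-04  1.270e-02  1.125e-01] yaw -0.1358 g 0.6765 F [-0.4  0.4 -3.1]
tool x in scanner [-4.680e-02 -2.000e-04 -9.989e-01] y [ 9.989e-01 -8.000e-04 -4.680e-02]
```

View pics/side7z.png

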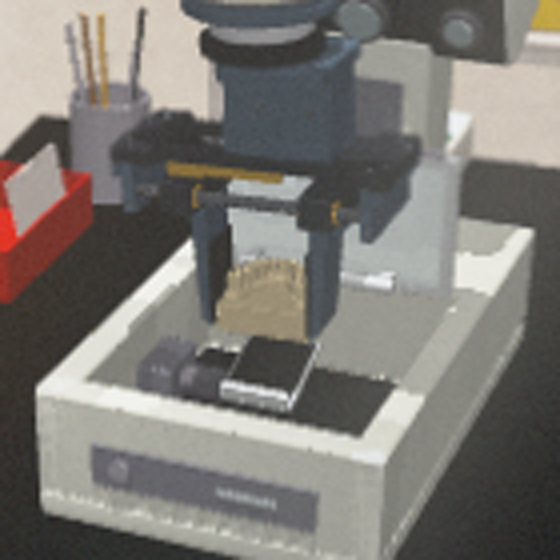

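View pics/top7z.png

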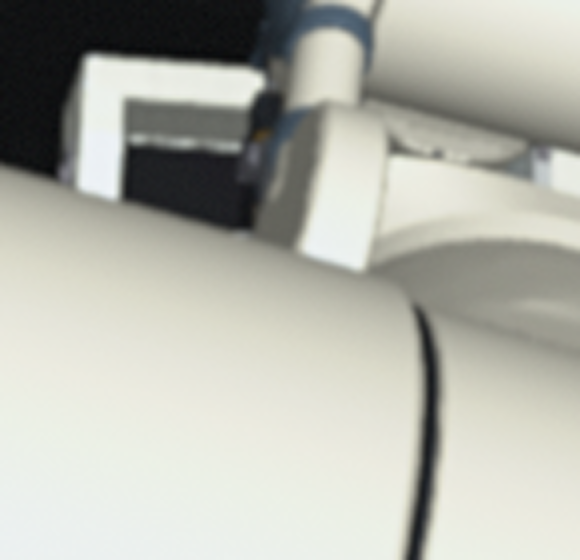

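```bash
cat > heel.py <<'E'
from pl import *
import sys
S=np.load(f"pics/S{sys.argv[1]}_side.npy")
m=(abs(S[...,0])<.028)&(S[...,1]>-.03)&(S[...,1]<.06)&(S[...,2]>.05)&(S[...,2]<.17)
v,u=np.nonzero(m)
for c in range(325,350,4):
    col=[(r,S[r,c]) for r in range(120,170) if m[r,c]]
    print(c,[(r,)+tuple((q*1000).round(0).astype(int)) for r,q in col if q[1]>-.03][::2])
E
python3 heel.py 7
```

```text
325 [(135, np.int64(28), np.int64(26), np.int64(128)), (137, np.int64(28), np.int64(26), np.int64(122)), (140, np.int64(28), np.int64(25), np.int64(114)), (156, np.int64(22), np.int64(37), np.int64(74)), (158, np.int64(23), np.int64(36), np.int64(67))]
329 [(127, np.int64(25), np.int64(5), np.int64(142)), (129, np.int64(19), np.int64(20), np.int64(144)), (131, np.int64(21), np.int64(16), np.int64(136)), (133, np.int64(19), np.int64(21), np.int64(133)), (135, np.int64(19), np.int64(20), np.int64(127)), (137, np.int64(16), np.int64(27), np.int64(125)), (139, np.int64(16), np.int64(28), np.int64(120)), (141, np.int64(16), np.int64(27), np.int64(114)), (149, np.int64(26), np.int64(0), np.int64(75)), (151, np.int64(22), np.int64(10), np.int64(75)), (153, np.int64(20), np.int64(15), np.int64(72)), (155, np.int64(17), np.int64(24), np.int64(71)), (157, np.int64(11), np.int64(37), np.int64(73)), (159, np.int64(11), np.int64(37), np.int64(67))]
333 [(125, np.int64(18), np.int64(-5), np.int64(145)), (127, np.int64(15), np.int64(3), np.int64(143)), (129, np.int64(16), np.int64(1), np.int64(136)
[... 2900 characters left out ...]
t64(-23), np.int64(17), np.int64(137)), (136, np.int64(-26), np.int64(23), np.int64(134)), (138, np.int64(-27), np.int64(25), np.int64(130)), (140, np.int64(-27), np.int64(27), np.int64(125)), (142, np.int64(-28), np.int64(28), np.int64(120)), (144, np.int64(-27), np.int64(26), np.int64(114)), (147, np.int64(-14), np.int64(-12), np.int64(84)), (149, np.int64(-16), np.int64(-7), np.int64(81)), (151, np.int64(-19), np.int64(1), np.int64(80)), (153, np.int64(-21), np.int64(5), np.int64(76)), (155, np.int64(-23), np.int64(11), np.int64(74)), (157, np.int64(-26), np.int64(18), np.int64(72))]
349 [(146, np.int64(-23), np.int64(-19), np.int64(86)), (148, np.int64(-24), np.int64(-16), np.int64(81))]
```

{"method": "arm_command", "body": {"moves": [{"dx": 6,"dy": 0,"dz": 0,"roll": 0},{"dx": 6,"dy": 0,"dz": 0,"roll": 0},{"dx": 3,"dy": 0,"dz": 0,"roll": 0},{"dx": 0,"dy": 0,"dz": 0,"roll": 0}]}}

```text
time_s: 17.02
ee_pos: [0.5711, -0.1411, 0.0978]
tcp_rot: [-1.558, 1.526, 3.02]
wrist_force: [0.6, -1.2, -2.0]
grip_width: 0.676
```

```bash
python3 look.py 8
```

```text
t 17.025 S [0.     0.0136 0.0978] yaw -0.1345 g 0.6763 F [ 0.6 -1.2 -2. ]
tool x in scanner [-4.45e-02 -6.00e-04 -9.99e-01] y [ 9.99e-01  5.00e-04 -4.45e-02]
```

{"method": "arm_command", "body": {"moves": [{"dx": 2.5,"dy": 0,"dz": 0,"roll": 0},{"dx": 2.5,"dy": 0,"dz": 0,"roll": 0},{"dx": 0,"dy": 0,"dz": 0,"roll": 0}]}}

```text
time_s: 17.4
ee_pos: [0.571, -0.1412, 0.0927]
tcp_rot: [-1.556, 1.527, 3.022]
wrist_force: [-0.6, 0.7, -2.2]
grip_width: 0.68
```

{"method": "arm_command", "body": {"moves": [{"dx": 2,"dy": 0,"dz": -0.3,"roll": 0},{"dx": 1,"dy": 0,"dz": -0.3,"roll": 0}]}}

```text
time_s: 17.65
ee_pos: [0.5713, -0.1408, 0.0902]
tcp_rot: [-1.543, 1.528, 3.035]
wrist_force: [-3.0, 0.2, 9.3]
grip_width: 0.679
```

```bash
python3 look.py 8
```

```text
t 17.65 S [0.0002 0.014  0.0902] yaw -0.1345 g 0.6794 F [-3.   0.2  9.3]
tool x in scanner [-0.0432 -0.0012 -0.9991] y [ 9.991e-01  5.000e-04 -4.320e-02]
```

{"method": "arm_command", "body": {"moves": [{"dx": 1,"dy": 0,"dz": -0.2,"roll": 0},{"dx": 1,"dy": 0,"dz": -0.2,"roll": 0}]}}

```text
time_s: 17.9
ee_pos: [0.5714, -0.1406, 0.0894]
tcp_rot: [-1.529, 1.528, 3.049]
wrist_force: [-2.9, 0.3, 9.6]
grip_width: 0.675
```

```bash
python3 look.py 9 side; python3 heel.py 9 | sed -n 4,5p | tr -d 'npit64.()' | cut -c1-700
```

```text
t 17.9 S [0.0002 0.0142 0.0894] yaw -0.1346 g 0.6748 F [-2.9  0.3  9.6]
tool x in scanner [-0.0423 -0.0018 -0.9991] y [ 9.991e-01  4.000e-04 -4.230e-02]
337 [133, 8, -9, 122, 135, 9, -13, 11, 137, , -5, 113, 139, , -, 108, 11, 3, 3, 105, 13, -1, 1, 105, 15, -, 22, 10, 17, -, 27, 101, 19, -8, 30, 97, 152, -8, 30, 89, 155, -, 19, 73, 157, -7, 2, 72, 159, -10, 35, 71, 11, -10, 3, 5]
31 [133, -1, -1, 122, 135, -1, -1, 11, 137, -2, -12, 111, 139, -3, -9, 107, 11, -8, 2, 107, 13, -12, 13, 107, 15, -15, 22, 10, 17, -17, 27, 10, 19, -17, 2, 97, 151, -17, 2, 92, 153, -18, 28, 87, 155, -1, 1, 7, 157, -15, 20, 70, 159, -21, 3, 73, 11, -22, 38, 70]
```

{"method": "arm_command", "body": {"moves": [{"dx": 1.3,"dy": 0,"dz": -0.2,"roll": 0},{"dx": 1.3,"dy": 0,"dz": -0.2,"roll": 0},{"dx": 1.3,"dy": 0,"dz": -0.2,"roll": 0}]}}

```text
time_s: 18.32
ee_pos: [0.5714, -0.1399, 0.0873]
tcp_rot: [-1.514, 1.53, 3.064]
wrist_force: [-2.6, 1.1, 10.1]
grip_width: 0.675
```

```bash
python3 look.py 10 side; sed -i 's/(q\*1000).round(0).astype(int)/[int(w) for w in (q*1000).round(0)]/' heel.py;  python3 heel.py 10 | sed -n 4,5p
```

```text
t 18.325 S [0.0001 0.0148 0.0873] yaw -0.1345 g 0.675 F [-2.6  1.1 10.1]
tool x in scanner [-0.0409 -0.0024 -0.9992] y [ 9.992e-01  5.000e-04 -4.090e-02]
337 [(133, 9, -13, 120), (135, 8, -9, 116), (137, 8, -8, 111), (139, 6, -3, 108), (141, 3, 2, 105), (143, 0, 12, 104), (145, -3, 19, 103), (147, -7, 28, 102), (149, -7, 29, 97), (151, -7, 29, 91), (153, -8, 31, 86), (155, -5, 22, 75), (157, -7, 26, 72), (159, -10, 34, 71), (161, -10, 35, 65)]
341 [(133, -2, -13, 122), (135, -2, -13, 117), (137, -2, -12, 111), (139, -5, -4, 109), (141, -7, -1, 105), (143, -9, 6, 103), (145, -14, 19, 105), (147, -16, 24, 102), (149, -19, 30, 100), (151, -20, 33, 95), (153, -18, 27, 86), (155, -15, 18, 75), (157, -15, 18, 70), (159, -21, 36, 74), (161, -22, 38, 69)]
```

View pics/side10z.png

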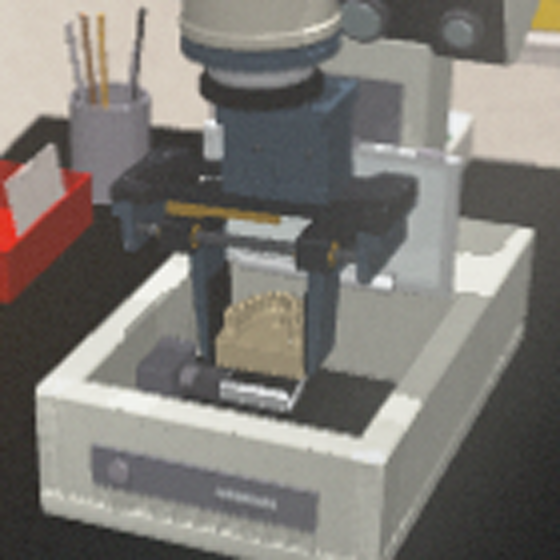

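{"method": "arm_command", "body": {"moves": [{"dx": 1.6,"dy": 0,"dz": -0.2,"roll": 0},{"dx": 1.6,"dy": 0,"dz": -0.2,"roll": 0},{"dx": 1.6,"dy": 0,"dz": -0.2,"roll": 0},{"dx": 1.6,"dy": 0,"dz": -0.2,"roll": 0}]}}

```text
time_s: 18.88
ee_pos: [0.5713, -0.139, 0.0832]
tcp_rot: [-1.496, 1.531, 3.082]
wrist_force: [-3.8, 1.8, 9.2]
grip_width: 0.677
```

```bash
python3 look.py 11
```

```text
t 18.875 S [-0.0001  0.0157  0.0832] yaw -0.1345 g 0.6768 F [-3.8  1.8  9.2]
tool x in scanner [-0.0393 -0.003  -0.9992] y [ 9.992e-01  5.000e-04 -3.930e-02]
```

{"method": "arm_command", "body": {"moves": [{"dx": 1.4,"dy": 0,"dz": 0,"roll": 0},{"dx": 1.4,"dy": 0,"dz": 0,"roll": 0}]}}

```text
time_s: 19.12
ee_pos: [0.5713, -0.1388, 0.0816]
tcp_rot: [-1.493, 1.532, 3.085]
wrist_force: [-3.2, 2.7, 9.4]
grip_width: 0.676
```

```bash
python3 look.py 12 side;python3 heel.py 12 | sed -n 3,6p
```

```text
t 19.125 S [-0.0001  0.016   0.0816] yaw -0.1345 g 0.6757 F [-3.2  2.7  9.4]
tool x in scanner [-0.0384 -0.003  -0.9993] y [ 9.993e-01  5.000e-04 -3.840e-02]
333 [(135, 16, 0, 119), (137, 14, 5, 116), (139, 14, 5, 110), (141, 15, 1, 102), (143, 13, 7, 100), (145, 9, 16, 99), (147, 7, 20, 95), (149, 3, 32, 96), (151, 3, 30, 89), (153, 5, 26, 81), (155, 6, 23, 73), (157, 0, 38, 76), (159, 1, 36, 69), (161, 1, 34, 62)]
337 [(134, 6, -4, 122), (136, 6, -4, 116), (138, 6, -4, 110), (140, 4, 1, 107), (142, 4, 0, 101), (144, 0, 11, 101), (146, -2, 16, 98), (148, -4, 21, 95), (150, -8, 31, 95), (152, -7, 28, 87), (154, -9, 32, 84), (156, -6, 24, 73), (158, -10, 35, 74), (160, -11, 38, 70), (162, -5, 20, 53)]
341 [(135, -6, -2, 122), (137, -5, -4, 115), (139, -4, -6, 108), (141, -7, -1, 106), (143, -9, 4, 103), (145, -12, 12, 101), (147, -13, 15, 97), (149, -16, 23, 96), (151, -19, 31, 94), (153, -19, 29, 88), (155, -18, 28, 81), (157, -17, 24, 73), (159, -22, 38, 75), (161, -22, 38, 69)]
345 [(137, -9, -24, 107), (139, -20, 7, 118), (141, -22, 13, 115), (143, -26, 23, 115), (145, -27, 24, 110), (147, -26, 23, 103), (156, -28, 24, 78), (158, -21, 3, 60)]
```

View pics/side12z.png

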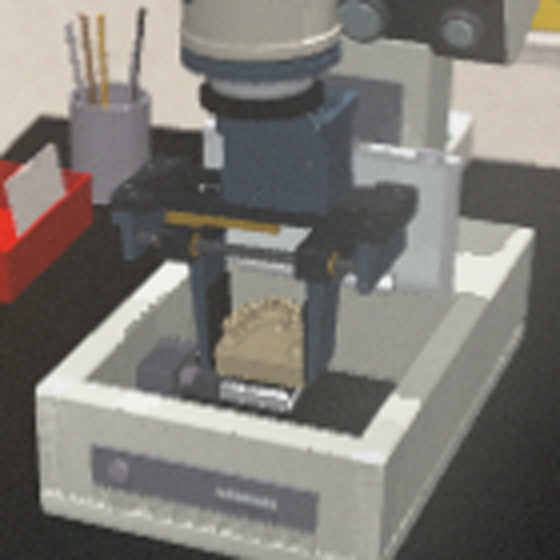

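{"method": "arm_command", "body": {"moves": [{"dx": 1.2,"dy": 0,"dz": 0,"roll": 0},{"dx": 1.2,"dy": 0,"dz": 0,"roll": 0}]}}

```text
time_s: 19.42
ee_pos: [0.5713, -0.1386, 0.0803]
tcp_rot: [-1.489, 1.533, 3.089]
wrist_force: [-3.6, 2.4, 9.8]
grip_width: 0.674
```

```bash
python3 look.py 13
```

```text
t 19.425 S [-0.0001  0.0162  0.0803] yaw -0.1345 g 0.6735 F [-3.6  2.4  9.8]
tool x in scanner [-0.0375 -0.0031 -0.9993] y [ 9.993e-01  5.000e-04 -3.750e-02]
```

{"method": "arm_command", "body": {"moves": [{"dx": 1.3,"dy": 0,"dz": 0,"roll": 0},{"dx": 1.3,"dy": 0,"dz": 0,"roll": 0}]}}

```text
time_s: 19.68
ee_pos: [0.5713, -0.1385, 0.079]
tcp_rot: [-1.481, 1.534, 3.097]
wrist_force: [-4.0, 1.4, 11.0]
grip_width: 0.677
```

```bash
python3 look.py 14 side;python3 heel.py 14 | sed -n 3,6p
```

```text
t 19.675 S [-0.0001  0.0163  0.079 ] yaw -0.1345 g 0.6768 F [-4.   1.4 11. ]
tool x in scanner [-0.0366 -0.0033 -0.9993] y [ 9.993e-01  5.000e-04 -3.660e-02]
333 [(125, -2, 46, 170), (137, 12, 9, 118), (139, 15, 2, 109), (141, 13, 5, 104), (143, 14, 3, 97), (145, 10, 14, 97), (147, 8, 18, 94), (149, 5, 27, 93), (151, 3, 31, 90), (153, 4, 28, 82), (155, 4, 26, 75), (157, 1, 34, 74), (159, -1, 41, 72), (161, 1, 34, 62)]
337 [(135, 6, -4, 119), (137, 7, -7, 112), (139, 6, -5, 107), (141, 6, -4, 101), (143, 2, 4, 100), (145, 0, 11, 98), (147, -3, 17, 96), (149, -6, 26, 95), (151, -7, 29, 91), (153, -9, 33, 87), (155, -7, 27, 78), (157, -6, 25, 71), (159, -10, 35, 71), (161, -10, 33, 64)]
341 [(136, -5, -3, 119), (138, -7, 0, 115), (140, -5, -5, 106), (142, -8, 3, 105), (144, -10, 7, 101), (146, -13, 15, 100), (148, -15, 21, 97), (150, -17, 27, 95), (152, -19, 32, 92), (154, -20, 33, 87), (156, -18, 27, 77), (158, -16, 22, 69), (160, -21, 36, 71), (162, -23, 40, 68)]
345 [(138, -11, -18, 108), (140, -21, 9, 116), (142, -22, 12, 112), (144, -27, 24, 112), (146, -26, 21, 105), (148, -26, 22, 100), (150, -27, 24, 96), (158, -20, 1, 59)]
```

View pics/side14z.png

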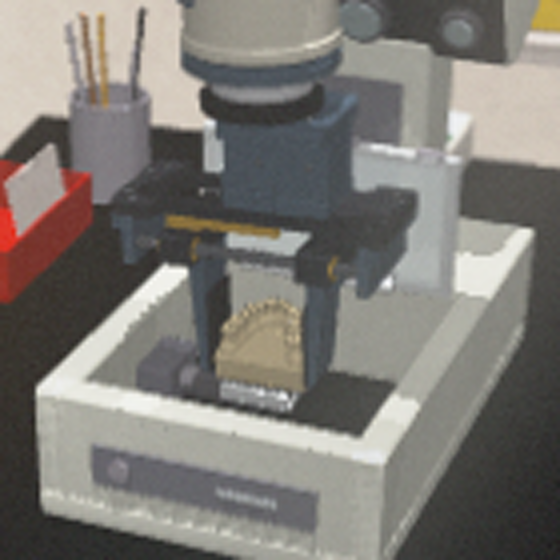

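{"method": "arm_command", "body": {"moves": [{"dx": 1.2,"dy": 0,"dz": 0,"roll": 0},{"dx": 1,"dy": 0,"dz": 0,"roll": 0}]}}

```text
time_s: 19.98
ee_pos: [0.5713, -0.1384, 0.0783]
tcp_rot: [-1.47, 1.535, 3.108]
wrist_force: [-5.8, 2.4, 17.7]
grip_width: 0.675
```

```bash
python3 look.py 15
```

```text
t 19.975 S [-0.0001  0.0164  0.0783] yaw -0.1344 g 0.6749 F [-5.8  2.4 17.7]
tool x in scanner [-0.0355 -0.0036 -0.9994] y [ 9.994e-01  6.000e-04 -3.550e-02]
```

{"method": "arm_command", "body": {"moves": [{"dx": -0.4,"dy": 0,"dz": -1,"roll": 0},{"dx": 0.1,"dy": 0,"dz": -1,"roll": 0}]}}

```text
time_s: 20.23
ee_pos: [0.5717, -0.1364, 0.0789]
tcp_rot: [-1.465, 1.536, 3.113]
wrist_force: [-0.1, -0.5, -1.6]
grip_width: 0.674
```

```bash
python3 look.py 15
```

```text
t 20.225 S [-0.      0.0184  0.0789] yaw -0.1345 g 0.6744 F [-0.1 -0.5 -1.6]
tool x in scanner [-0.035  -0.0037 -0.9994] y [ 9.994e-01  5.000e-04 -3.500e-02]
```

{"method": "arm_command", "body": {"moves": [{"dx": 0.6,"dy": 0,"dz": -0.8,"roll": 0},{"dx": 0.6,"dy": 0,"dz": -0.8,"roll": 0}]}}

```text
time_s: 20.48
ee_pos: [0.5718, -0.1346, 0.0773]
tcp_rot: [-1.469, 1.535, 3.109]
wrist_force: [0.1, -0.5, -1.9]
grip_width: 0.675
```

```bash
python3 look.py 16 side;python3 heel.py 16 | sed -n 3,6p
```

```text
t 20.475 S [-0.0001  0.0202  0.0773] yaw -0.1344 g 0.6748 F [ 0.1 -0.5 -1.9]
tool x in scanner [-0.0353 -0.0036 -0.9994] y [ 9.994e-01  6.000e-04 -3.530e-02]
333 [(126, -4, 51, 170), (138, 14, 4, 112), (140, 12, 8, 109), (142, 12, 9, 104), (144, 11, 10, 98), (146, 9, 16, 96), (148, 5, 25, 95), (150, 2, 33, 94), (152, 2, 34, 89), (154, 1, 34, 83), (156, 2, 32, 76), (158, 0, 37, 73), (160, 1, 35, 66)]
337 [(136, 6, -3, 117), (138, 4, 2, 113), (140, 5, -1, 106), (142, 4, 1, 101), (144, 1, 8, 99), (146, 0, 11, 95), (148, -5, 24, 97), (150, -7, 27, 93), (152, -9, 35, 91), (154, -9, 34, 85), (156, -8, 31, 77), (158, -10, 35, 74), (160, -11, 37, 69), (162, -4, 18, 52)]
341 [(128, -24, 50, 168), (138, -8, 5, 117), (140, -10, 9, 114), (142, -9, 5, 106), (144, -10, 8, 102), (146, -18, 29, 107), (148, -18, 30, 102), (150, -18, 28, 95), (152, -18, 29, 90), (154, -21, 36, 88), (156, -19, 30, 79), (158, -21, 35, 76), (160, -23, 40, 73), (162, -23, 41, 68)]
345 []
```

View pics/side16z.png

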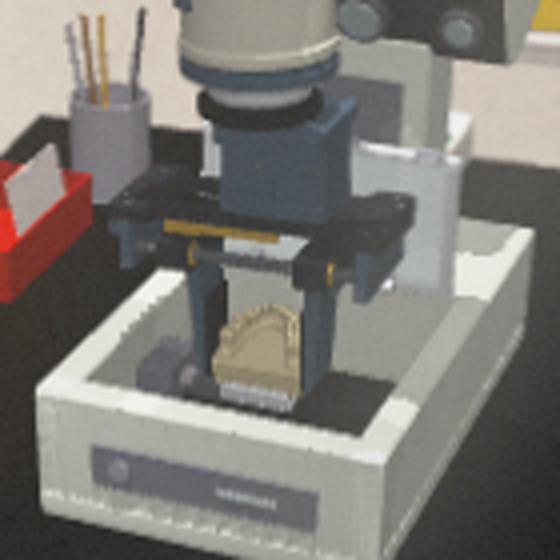

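{"method": "arm_command", "body": {"moves": [{"dx": 0.7,"dy": 0,"dz": -0.6,"roll": 0},{"dx": 0.5,"dy": 0,"dz": -0.6,"roll": 0}]}}

```text
time_s: 20.78
ee_pos: [0.5725, -0.1337, 0.0768]
tcp_rot: [-1.446, 1.537, 3.133]
wrist_force: [-0.7, -1.2, 6.0]
grip_width: 0.675
```

```bash
python3 look.py 17
```

```text
t 20.775 S [0.0004 0.0212 0.0768] yaw -0.1343 g 0.6748 F [-0.7 -1.2  6. ]
tool x in scanner [-0.034  -0.0043 -0.9994] y [ 9.994e-01  7.000e-04 -3.400e-02]
```

{"method": "arm_command", "body": {"moves": [{"dx": 0.2,"dy": 0,"dz": -0.8,"roll": 0},{"dx": 0.3,"dy": 0,"dz": -0.8,"roll": 0}]}}

```text
time_s: 21.02
ee_pos: [0.5728, -0.1324, 0.0764]
tcp_rot: [-1.425, 1.537, -3.13]
wrist_force: [-2.9, -6.2, 4.4]
grip_width: 0.677
```

```bash
python3 look.py 17
```

```text
t 21.025 S [0.0005 0.0225 0.0764] yaw -0.1343 g 0.6767 F [-2.9 -6.2  4.4]
tool x in scanner [-0.0336 -0.005  -0.9994] y [ 9.994e-01  7.000e-04 -3.360e-02]
```

{"method": "arm_command", "body": {"moves": [{"dx": 0.2,"dy": 0,"dz": -0.8,"roll": 0},{"dx": 0.2,"dy": 0,"dz": -0.6,"roll": 0}]}}

```text
time_s: 21.28
ee_pos: [0.5728, -0.1324, 0.0764]
tcp_rot: [-1.358, 1.537, -3.063]
wrist_force: [-1.9, -5.6, 3.1]
grip_width: 0.679
```

```bash
python3 look.py 18 side,top;python3 heel.py 18 | sed -n 3,6p
```

```text
t 21.275 S [0.0006 0.0225 0.0764] yaw -0.1342 g 0.6785 F [-1.9 -5.6  3.1]
tool x in scanner [-0.0333 -0.0072 -0.9994] y [ 9.994e-01  8.000e-04 -3.340e-02]
333 [(127, -6, 56, 170), (138, 13, 7, 114), (140, 10, 15, 112), (142, 12, 8, 103), (144, 12, 7, 97), (146, 9, 15, 95), (148, 7, 21, 93), (150, 4, 30, 92), (152, 1, 35, 89), (154, 0, 37, 85), (156, 0, 39, 80), (158, -2, 42, 76), (160, 1, 34, 65)]
337 [(128, -15, 54, 168), (137, 3, 5, 118), (139, 5, -1, 109), (141, 3, 4, 106), (143, 3, 3, 100), (145, 1, 9, 97), (147, -2, 16, 95), (149, -5, 24, 94), (151, -8, 31, 92), (153, -10, 37, 90), (155, -10, 35, 82), (157, -9, 32, 75), (159, -11, 39, 73), (161, -8, 30, 62)]
341 [(128, -26, 54, 170), (138, -9, 7, 118), (140, -11, 11, 115), (142, -13, 18, 113), (144, -16, 25, 111), (146, -19, 33, 110), (148, -19, 32, 103), (150, -20, 35, 99), (152, -21, 37, 95), (154, -21, 37, 89), (156, -22, 39, 84), (158, -20, 32, 74), (160, -21, 36, 71), (162, -20, 32, 63)]
345 []
```

View pics/side18z.png

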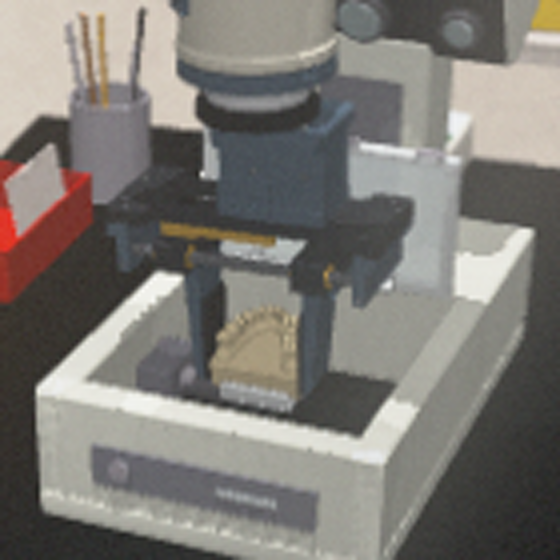

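{"method": "arm_command", "body": {"moves": [{"dx": 1,"dy": 0,"dz": -0.5,"roll": 0},{"dx": 0.5,"dy": 0,"dz": -0.5,"roll": 0}]}}

```text
time_s: 21.62
ee_pos: [0.5729, -0.1325, 0.0762]
tcp_rot: [-1.304, 1.537, -3.009]
wrist_force: [-4.2, -3.8, 9.6]
grip_width: 0.678
```

{"method": "arm_command", "body": {"moves": [{"dx": 0,"dy": 0,"dz": 0,"roll": 0},{"dx": 0,"dy": 0,"dz": 0,"roll": 0}], "gripper": 0.3}}

```text
time_s: 21.88
ee_pos: [0.5729, -0.1324, 0.0762]
tcp_rot: [-1.307, 1.537, -3.012]
wrist_force: [-0.4, 0.3, 0.4]
grip_width: 0.701
```

{"method": "arm_command", "body": {"moves": [{"dx": 0,"dy": 0,"dz": 0,"roll": 0},{"dx": 0,"dy": 0,"dz": 0,"roll": 0},{"dx": 0,"dy": 0,"dz": 0,"roll": 0}], "gripper": 0.18}}

```text
time_s: 22.25
ee_pos: [0.5729, -0.1322, 0.0759]
tcp_rot: [-1.317, 1.537, -3.022]
wrist_force: [0.1, -1.1, 0.6]
grip_width: 0.822
```

```bash
python3 look.py 19 side
```

```text
t 22.25 S [0.0006 0.0227 0.0759] yaw -0.1342 g 0.8221 F [ 0.1 -1.1  0.6]
tool x in scanner [-0.0329 -0.0086 -0.9994] y [ 9.995e-01  8.000e-04 -3.290e-02]
```

View pics/side19z.png

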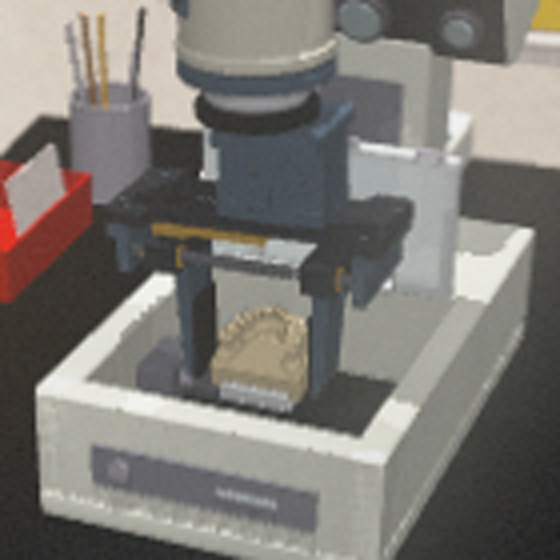

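{"method": "arm_command", "body": {"moves": [{"dx": -8,"dy": 0,"dz": 0,"roll": 0},{"dx": -15,"dy": 0,"dz": 0,"roll": 0},{"dx": -25,"dy": 0,"dz": 0,"roll": 0},{"dx": -35,"dy": 0,"dz": 0,"roll": 0},{"dx": -40,"dy": 0,"dz": 0,"roll": 0},{"dx": -30,"dy": 0,"dz": -30,"roll": 0},{"dx": 0,"dy": 0,"dz": -45,"roll": 0},{"dx": 0,"dy": 0,"dz": -45,"roll": 0}]}}

```text
time_s: 23.3
ee_pos: [0.5954, -0.0124, 0.2414]
tcp_rot: [-1.24, 1.543, -2.949]
wrist_force: [1.2, -0.5, 0.0]
grip_width: 0.818
```

{"method": "arm_command", "body": {"moves": [{"dx": 0,"dy": 0,"dz": -50,"roll": 0},{"dx": 0,"dy": 0,"dz": -50,"roll": 0},{"dx": 0,"dy": 0,"dz": -50,"roll": 0},{"dx": 0,"dy": 0,"dz": -30,"roll": 0}]}}

```text
time_s: 23.8
ee_pos: [0.6208, 0.1727, 0.2457]
tcp_rot: [-1.216, 1.549, -2.925]
wrist_force: [0.7, 0.1, -0.1]
grip_width: 0.82
```

```bash
python3 look.py 20 side,top
python3 - <<'E'
import cv2,numpy as np
a=cv2.imread("pics/side20z.png")[:,:];b=cv2.imread("pics/top20z.png")
h=min(a.shape[0],b.shape[0]);c=np.hstack([a[:h],b[:h]]);cv2.imwrite("pics/20.png",cv2.resize(c,None,fx=.69,fy=.69))
E
```

```text
t 23.8 S [0.007  0.3312 0.2457] yaw -0.1383 g 0.8204 F [ 0.7  0.1 -0.1]
tool x in scanner [-0.0207 -0.0076 -0.9998] y [ 0.9998 -0.0033 -0.0207]
```

View pics/20.png

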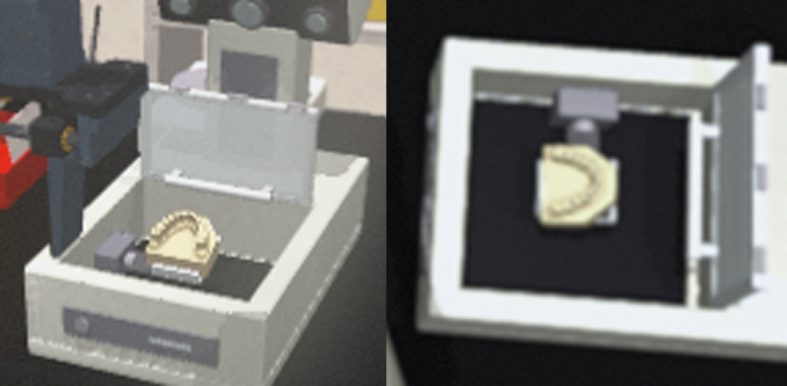

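```bash
cat > fin.py <<'E'
from pl import *
import sys
t=sys.argv[1]; tau=.322
d=np.array([0,np.cos(tau),-np.sin(tau)]);n=np.array([0,np.sin(tau),np.cos(tau)])
s0=np.array([0,.0318,.0799-.333*.0318])
for c in("top","side"):
    S=np.load(f"pics/S{t}_{c}.npy").reshape(-1,3)
    r=S-s0; X=r[:,0];Y=r@d;Z=r@n
    m=(abs(X)<.045)&(Y>-.065)&(Y<.012)&(Z>.012)&(Z<.045)
    x,y,z=X[m],Y[m],Z[m]
    b=cv2.minAreaRect(np.c_[x,y].astype(np.float32)*1000);print(c,m.sum(),b)
    k=(z<.0245)&(z>.0155)
    A=np.c_[x[k],y[k],np.ones(k.sum())];co=np.linalg.lstsq(A,z[k],rcond=None)[0]
    for _ in range(4):
        e=z[k]-A@co;g=abs(e)<.002;co=np.linalg.lstsq(A[g],z[k][g],rcond=None)[0]
    print("  base top plane dz/dx %.3f dz/dy %.3f z@(0,-.02) %.4f"%(co[0],co[1],co@[0,-.02,1]))
    hx=np.array([(v,np.percentile(y[abs(x-v)<.003],97)) for v in np.arange(-.024,.025,.006)]);hk=np.polyfit(hx[:,0],hx[:,1],1);print("  heel slope,y",hk)
    sd=np.array([(v,x[abs(y-v)<.003].min(),x[abs(y-v)<.003].max()) for v in np.arange(-.027,-.003,.005)]);print("  sides",sd[:,1:].mean(0).round(4),"mid",sd[:,1:].mean().round(4),np.polyfit(sd[:,0],sd[:,1:],1)[0])
    # visible rail outer part
    q=(abs(X)<.02)&(Y>-.003)&(Y<.012)&(Z>.003)&(Z<.010);print("  rail vis",q.sum(),np.percentile(Y[q],[5,50,95]).round(4) if q.any() else "")
    # plate bits visible
    q=(abs(X)<.0245)&(abs(X)>.015)&(Y<-.045)&(Y>-.056)&(abs(Z)<.006);print("  plate vis Z",q.sum(),np.median(Z[q]) if q.any() else "")
E
python3 fin.py 20
```

```text
top 630 ((0.8152275085449219, -26.98400115966797), (61.415653228759766, 54.5751838684082), 1.7746326923370361)
  base top plane dz/dx -0.012 dz/dy -0.020 z@(0,-.02) 0.0197
  heel slope,y [ 0.02204554 -0.00162547]
  sides [-0.0294  0.029 ] mid -0.0002 [ 0.04312894 -0.07241316]
  rail vis 20 [0.0025 0.0038 0.0054]
  plate vis Z 23 0.0005204078892580462
side 393 ((0.5556983947753906, -28.310171127319336), (62.00405502319336, 62.5941047668457), 89.8968276977539)
  base top plane dz/dx 0.020 dz/dy -0.016 z@(0,-.02) 0.0198
  heel slope,y [-0.0140597   0.00076015]
  sides [-0.0306  0.0276] mid -0.0015 [0.0070428  0.42515605]
  rail vis 44 [-0.0017  0.0026  0.0059]
  plate vis Z 2 0.00023818868896057356
```

Run:
```python
from pl import *
for n in("side","top"):
    S=np.load(f"pics/S20_{n}.npy")
    p=S[(abs(S[...,0])<.08)&(S[...,1]<-.06)&(S[...,1]>-.13)&(S[...,2]>.1)&(S[...,2]<.21)]
    print(n,[(round(z,2),np.median(p[abs(p[:,2]-z)<.005][:,1]).round(4)) for z in (.13,.16,.19)])
a=cv2.imread("pics/side0.png");b=cv2.imread("pics/side20.png")
cv2.imwrite("pics/cmp.png",np.vstack([a[170:370],b[170:370]]))
```

```text
side [(0.13, np.float64(-0.094)), (0.16, np.float64(-0.0942)), (0.19, np.float64(-0.0941))]
top [(0.13, np.float64(-0.0923)), (0.16, np.float64(-0.0918)), (0.19, np.float64(-0.0915))]
```

View pics/cmp.png

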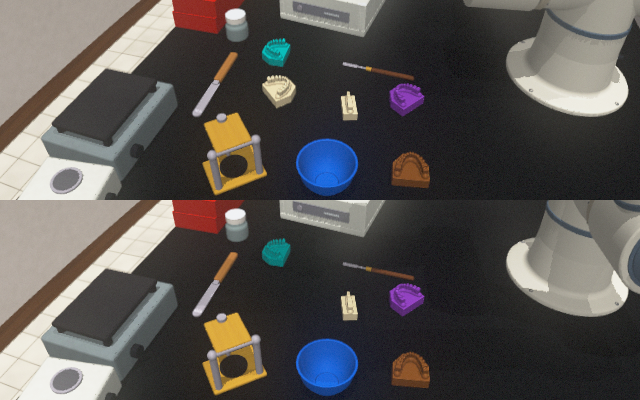

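The cover still stands folded, and the other items (jar at 235,25; spatula 215,85; wax knife 378,72; part cast 348,107; bowl; articulator) sit at the same pixels as before.

```bash
python3 -c "
from station import robot
print(robot.sign_off())"
```

```text
the job is handed in; nothing more can be done
None
```

I folded the dust cover fully back, seated the cast on the tilted plate against the rail, and handed the job in at about 24 s. No verdict was reported.

- **Cover:** the front panel's outer face measured upright along its whole height, about 7 mm in front of the hinge, and was still there at the last look. The final push against the stop peaked at about 53 N on the wrist. Contact there should have been fingertips only, since the gripper's body is above the ridge by the given sizes.
- **Cast:** I set it down at its front edge, pressed lightly until it lay flat, then slid it down until the rail stopped it at about 6 N.
    - **Flatness:** its base top lies about 19.8 mm above the plate (20 nominal), and its slope is within about 0.02 rad of the plate.
    - **Centring:** it is centred to about 1–2 mm and square to within about 0.03 rad.
    - **Heel:** the two cameras disagree a little on the heel, −1.6 mm (top) against +0.8 mm (side), both inside the limits. The rail stop suggests it is in contact.
- **Plate and bench:** contact on the plate stayed near 20 N, well under the 40 N limit. I did not measure plate movement separately after seating. The other items look unmoved when I compare the side-camera pictures.
- **What went wrong:** the tool drifted about 0.045 rad off vertical while carrying the cast, and I could not correct it with the available moves. The cast settled flat when released.

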